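# Put a batch of curd moulds under the hand press

## Robot

A 6-joint arm with a two-finger parallel gripper is mounted at the origin on the work surface. World frame = base frame: x ahead of the robot, y to its left, z up, the work surface at z = 0. Lengths are in m, angles in rad, forces in N, time in s.
With the tool pointing down it reaches from about 0.25 to 0.775 m from the base axis. Payload 4 kg.
Tool frame: the origin (TCP) lies between the finger pads; the fingertips stand 25 mm ahead of it and the grasp point (between the pads) lies 6 mm ahead of it; z points along the fingers, y is the direction in which the jaws open and shut (so a half turn about z gives the same grasp; the last joint's range is limited). The gripper opens to 85 mm and grips with 20 to 120 N. Pads are 22 mm wide; open, the fingers measure 114 mm over their backs; the gripper's body (76 mm by 85 mm) begins 54 mm behind the grasp point. The pads swing forward as they close: fully open they stand 13 mm farther back than shut.
Start: joints at [-1.303, 0.087, 1.371, -0, 1.684, -0.103], TCP at [0.199, -0.513, 0.256] pointing down, gripper open.
Joint ranges: [-3.1, 3.1], [-0.76, 2.03], [0.27, 2.55], [-1.08, 4.22], [0.17, 2.65], [-2.57, 2.57]. Speed limits (rad/s): [2.79, 2.79, 3.14, 3.14, 3.14, 3.14].

## Interface

Orientations are given as a unit quaternion [x, y, z, w].
In Python, from plant import manip, snapshot, ticket gives the robot as it stands.
- The arm moves only by the tool send_rows, never from a script. Its argument "plan" is a list of rows, each a list of 6 numbers: the shift along the tool's x, y, z scaled (see below), then the turn, a rotation vector about the tool's x, y, z scaled (see below). A call has 1 to 5 rows; each row shifts and turns the commanded pose from where the row before left it, along the tool's axes as they then stand; what a row does not reach is not made up. The controller multiplies each number of a shift by 0.04 m and each number of a turn by 0.08 rad. A row lasts 1/10 s, in which the tool goes at most 50 mm and 8.59 degrees, less where a joint would pass 70% of its speed; a pose out of reach is approached as far as the arm can. A call with a number of a shift or a turn outside -1 to 1 is refused whole. A call with a gripper value outside its range is refused whole. "hand" is the closure, from -1 (fully open) to 1 (shut), so that 0 is half open, set as the call begins (left out, the last holds). The fingers move at their own pace and stop on an object; the grip force is fixed at half the most. Time passes only in rows, so rows that do not move let the fingers close. It gives the time, the measured TCP pose, the force and the opening at its end, in the units of the state.
- manip.state(): the state, without advancing time (a new reading comes with each control period).
- snapshot(name): name is "side" or "top"; returns a dict with "frame" (480x640x3 uint8, red, green, blue), "intrinsics" (3x3 intrinsics, pixels), "k1" (the pictures are not rectified: a ray, as slopes to the right and down, at radius r is drawn at 1 + k1 r^2 times it, then the intrinsics apply), "rvec" (rotation vector, rad) and "tvec" (3), from world to camera coordinates, as OpenCV has them. Camera axes: x right, y down, z forward; pixel columns grow to the right and rows downward; lengths in m; the calibration is good to about 2 mm. A picture is of the moment at which its call begins. There is no depth.
- ticket.job_done(): hands the job in, once; it reports no verdict.
The state is a dict: "t": time; "joint_pos": joint angles; "qvel": joint speeds; "joint_torque": joint torques, N m; "ee_pos": TCP position; "tool_rot": TCP orientation; "ft_force": force on the tool from outside, world axes, zero at the start; "ft_torque": the same for the moment, N m; "width": finger opening in m.
Only numpy, scipy, OpenCV 4.12 (cv2) and the standard library are available. Lean on these libraries where they do the work, as an engineer would, in place of code of your own. Each camera call takes 0.05 s, during which the arm holds its last target.

## Task

Put today's curd in the press: stand every filled mould in the press bed, in one row between the side rails and square against the end plate (wind the pressing plate back first if there is not room), then wind the handwheel until the plate bears firmly on the row and no gap is left. Roll the three number wheels on the press so that batch number 2-7-4 stands on the index line, and leave the jug, the bowl and the brush where they are.

Things in the scene. Friction and masses are not known exactly. Their poses are not given: they have to be found in the camera images.
- press: hand press fixed to the table, 96 mm deep. Origin on the table; y along the bed, x away from the robot (turned up to 0.12 rad), z up. Along y, mm: number housing -271..-129 (75 high); end plate's face at -110 (12 thick, 100 high, 90 wide); bed -110..115, floor 50 high, 70 wide between side rails 8 high and 10 thick; drive head 130..215 (125 high)
- end_plate: the fixed end plate of the bed, facing +y of the press; the row of moulds begins here. Origin: centre of the lower edge of its face, on the bed floor midway between the rails; axes as the press
- plate: steel pressing plate (66 wide, 10 thick, 42 high, 3 mm above the bed floor) on a toothed bar, which stands out up to 120 mm behind the head. Origin: centre of its pressing face, 74 mm above the table; moves along -y of the press, 150 mm. It is sprung on the bar: it yields 6 mm at 7 N a mm (42 N), then is solid; wind it well into the spring, so the row closes up. Starts partly forward
- handwheel (a joint): turn of the handwheel (rad), 0 to 18.75, clockwise seen from above positive. Clockwise winds the plate forward, to the end plate, 8 mm a radian (50 mm a turn): room between the plates = 225 mm - 8 mm x value (spring not yet pressed). It stays where it is left (drag 0.3 N m, 6 N at the knob; it can hold 37 N of pressing force)
- handwheel_centre (a point): point on the upright axis of the aluminium handwheel (disc 120 mm across, its face 143 mm above the table) at the height of the middle of the knob, 168 mm above the table
- knob_mid (a point): middle of the handwheel's upright black knob (22 mm across, 42 mm tall, from 145 to 187 mm above the table), 49 mm from the wheel's axis. The knob revolves freely on its pin, so it can be held by a gripper that keeps its direction while it goes round
- hundreds (a joint): left number wheel as seen from the robot, at the press's y = -158 mm: white, 60 mm across, 18 wide, axis along y, 60 mm above the table, top 15 mm proud of the housing. Value (rad): 0 with figure 0 on top, 0.6283 a figure, positive as its top moves away from the robot, endless. Turns lightly (1 N at the rim), as under a fingertip pressed and drawn across its top; no clicks; stays put
- tens (a joint): middle number wheel, the same, at the press's y = -200 mm
- units (a joint): right number wheel, the same, at the press's y = -242 mm
- hundreds_figure2 (a point): the black figure 2 on the rim of the left wheel. Figures 0 to 9 lie evenly round each rim, upright for someone at the robot, and are read at the wheel's topmost point (90 mm above the table), in line with the black index line across the housing top at the press's x = 0
- tens_figure7 (a point): the figure 7 on the rim of the middle wheel
- units_figure4 (a point): the figure 4 on the rim of the right wheel
- mould1: filled curd mould, one rigid piece, 0.19 to 0.35 kg: white perforated box with a steel follower at one end, 46 mm along its own y, 62 mm wide along its x, 44 mm high (the follower, the last 10 mm at +y, is 56 x 38). Origin: centre of its underside, z up. It goes in the bed with its y along the press's y, either way round
- mould2: filled curd mould like mould1
- mould3: filled curd mould like mould1 (there are three or four; absent ones read None)
- mould4: filled curd mould like mould1
- mould1_mid (a point): middle of mould1, 22 mm above its underside
- mould2_mid (a point): middle of mould2
- mould3_mid (a point): middle of mould3
- mould4_mid (a point): middle of mould4
- jug: bystander: steel mug-shaped jug, 90 mm across, 130 mm tall, origin under its centre
- bowl: bystander: steel bowl, 140 mm across, 60 mm tall, origin under its centre
- brush: bystander: flat brush 240 mm long lying on the table, handle to its -x
Things that resemble listed ones, but are neither listed nor needed, are in the scene too. What is shaped like the mould1 but yellow is not meant.

How it is judged:
By the outcome, as a careful person would: the job done as asked, in the order asked, and still so for the second after the job is handed in, with the robot touching nothing.
Of mould1, mould2, mould3, mould4 only 3 to 4 are there at a start; the rules pass over those that are not, and their reading is None.
At some moment in a run one of mould1, mould2, mould3, mould4 may be knocked a few centimetres aside while the robot is not near it.
Once in a run the grip may slacken for a moment while it holds something.
It also fails if it takes over 210 s, if anything falls off the work surface, if the arm or the gripper's body presses on something with over 40 N, if the wrist force passes 120 N, or if a joint passes its speed limit or range.

## Working session

There is one attempt and no reset: what is moved stays moved. The work goes in short steps, Python scripts to look and compute and a tool call to move; the robot and the scene stay as the last step left them, time stands still between calls to the robot, and variables do not carry over. Pictures are saved under pics/ and viewed, and the job is handed in when it is done.

Besides the shell and the picture viewer there is one more tool, called after "Request:" as a command line: name --pt "numbers of a row" for each row, then --argument value for the rest. send_rows: Moves the arm, as the interface text tells. Its arguments: {"type":"object","properties":{"plan":{"type":"array","items":{"type":"array","items":{"type":"number","minimum":-1,"maximum":1}}},"hand":{"type":"number"}},"required":["plan"]}

```bash
ls; mkdir -p pics
python3 - <<'E'
from plant import manip, snapshot
import cv2
for n in("side","top"):
    s=snapshot(n); cv2.imwrite(f"pics/{n}0.png",s["frame"][:,:,::-1]); print(n,s["intrinsics"].tolist(),s["k1"],s["rvec"],s["tvec"])
print(manip.state())
E
```

```text
pics
side [[496.10689464583646, 0.0, 317.75326559266546], [0.0, 496.10689464583646, 239.30516055759708], [0.0, 0.0, 1.0]] -0.13362540684407173 [ 0.15065234 -2.83219967  1.28441898] [0.59148821 0.14849144 1.21237574]
top [[469.0423636305802, 0.0, 320.43927079609267], [0.0, 469.0423636305802, 241.49681457207396], [0.0, 0.0, 1.0]] -0.1178126679633101 [ 2.12653462 -2.11523703  0.22032639] [-0.04285273  0.60306464  1.00860547]
{'t': 0.1, 'joint_pos': array([-1.30314275e+00,  8.79080216e-02,  1.37211676e+00, -1.76727775e-05,
        1.68355884e+00, -1.03157857e-01]), 'qvel': array([ 1.15614028e-03, -3.67266025e-04, -2.10954128e-03,  3.40879308e-04,
       -9.13641031e-05,  4.97672672e-04]), 'joint_torque': array([ 2.20361937e-03, -3.53015113e+01, -3.14219141e+01, -1.44678743e-04,
        7.87980709e-03, -1.34501072e-06]), 'ee_pos': array([ 0.19916279, -0.51225865,  0.25523446]), 'tool_rot': array([ 9.82861234e-01,  1.84344254e-01, -9.05359107e-05, -9.91399700e-04]), 'ft_force': array([-0.16179224, -0.32931977,  0.33479137]), 'ft_torque': array([-0.04182194,  0.01576961, -0.02118773]), 'width': 0.08540729598047538}
```

View pics/top0.png

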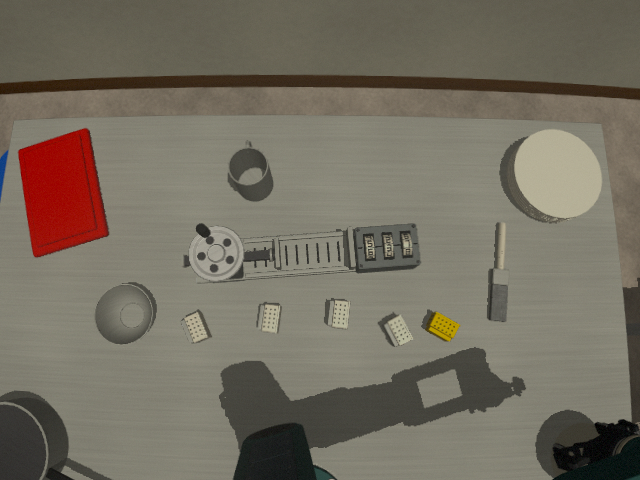

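View pics/side0.png

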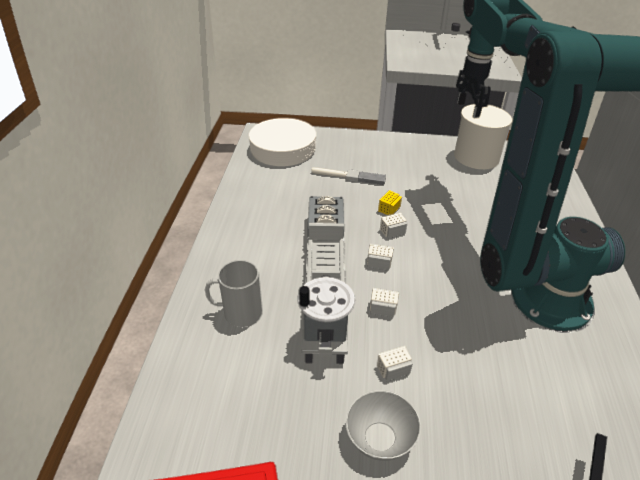

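Both views show the same things. In the top view, four white moulds sit at about (195,327), (269,318), (338,313) and (398,330). The yellow look-alike is at (443,326). The press runs from (190,255) to (418,245). The jug is at (250,172), the bowl at (125,313) and the brush at (500,270). The candidates for "mould" are therefore the four white boxes plus the yellow one, and the white round tub at (557,175) can be ruled out by its shape. Next I'll crop close.

```bash
cat > h.py <<'E'
import numpy as np, cv2
from scipy.spatial.transform import Rotation as R
from plant import manip, snapshot
def cam(n):
    s=snapshot(n); s["R"]=cv2.Rodrigues(np.array(s["rvec"],float))[0]; s["t"]=np.array(s["tvec"],float); return s
def dist(s): return np.array([s["k1"],0,0,0,0],float)
def proj(s,P):
    return cv2.projectPoints(np.array(P,float).reshape(-1,1,3),np.array(s["rvec"],float),s["t"],s["intrinsics"],dist(s))[0].reshape(-1,2)
def ray(s,uv):
    n=cv2.undistortPoints(np.array(uv,float).reshape(-1,1,2),s["intrinsics"],dist(s)).reshape(-1,2)
    d=np.c_[n,np.ones(len(n))]@s["R"]; return -s["R"].T@s["t"],d
def onz(s,uv,z):
    c,d=ray(s,uv); k=(z-c[2])/d[:,2]; return c+d*k[:,None]
def crop(s,x0,y0,x1,y1,f,name):
    im=cv2.resize(s["frame"][y0:y1,x0:x1],None,fx=f,fy=f,interpolation=cv2.INTER_CUBIC); cv2.imwrite("pics/"+name,im[:,:,::-1])
E
python3 - <<'E'
from h import *
s=cam("top"); crop(s,175,215,425,350,3.2,"tc.png")
s=cam("side"); crop(s,280,180,430,380,3,"sc.png")
s=cam("top"); c,_=ray(s,[[320,240]]); print(c); s=cam("side"); print(ray(s,[[320,240]])[0])
E
```

```text
[ 0.39253144 -0.03104466  1.10804495]
[0.52044606 0.86974691 0.90246283]
```

View pics/tc.png

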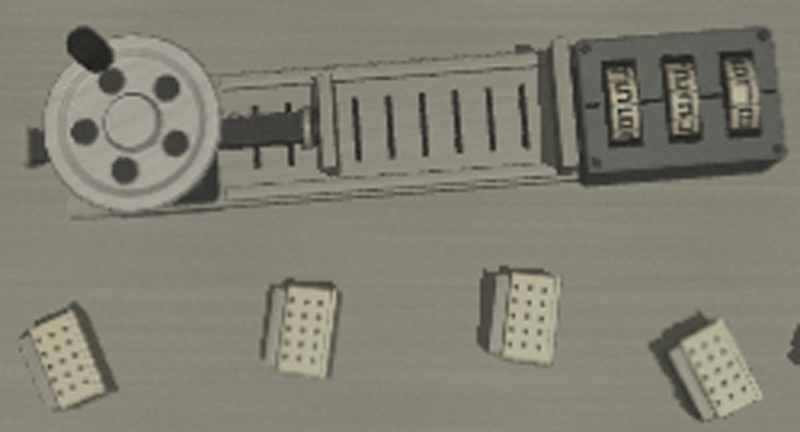

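View pics/sc.png

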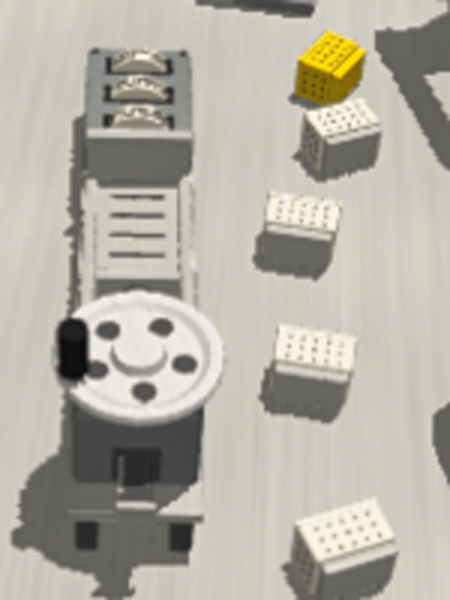

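Run:
```python
from h import *
s=cam("top"); crop(s,340,218,425,278,9,"tc2.png"); crop(s,180,215,280,290,8,"tc3.png")
s=cam("side"); crop(s,300,185,350,245,10,"sc2.png")
```

```text
(no output)
```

View pics/tc2.png

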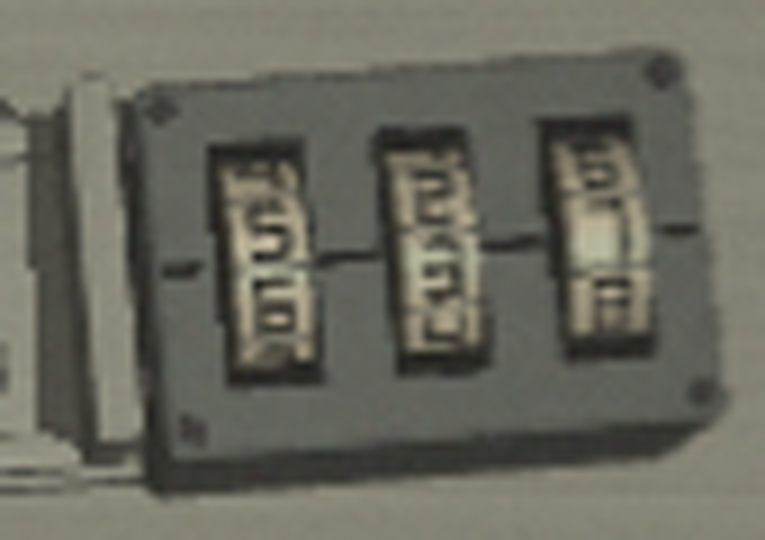

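View pics/tc3.png

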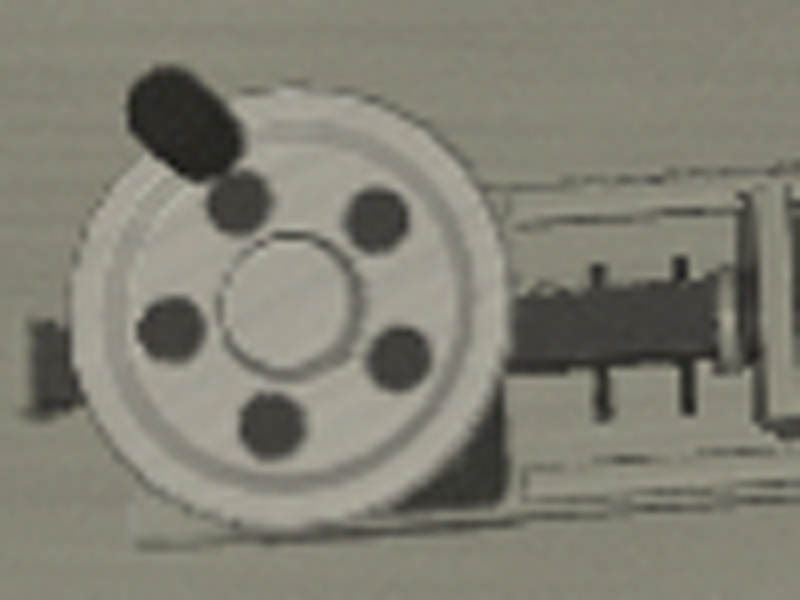

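View pics/sc2.png

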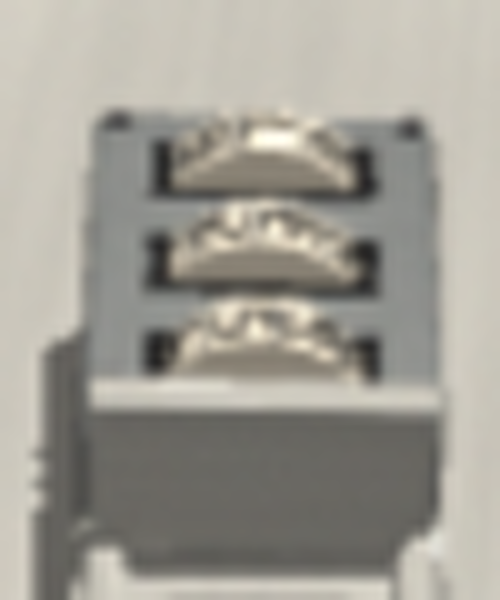

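Run:
```python
from h import *
s=cam("top")
# pixel-center aware: resize maps dst x -> (x+.5)/f-.5
def c2(p,f,x0,y0): return [((x+.5)/f-.5+x0,(y+.5)/f-.5+y0) for x,y in p]
q=onz(s,c2([(135,95),(688,50),(725,418),(153,462)],9,340,218),.075); print(q)
print(np.linalg.norm(q-np.roll(q,-1,0),axis=1), q.mean(0))
e=(q[0]+q[3]-q[1]-q[2])/2; a=np.arctan2(-e[0],e[1]); print("yaw",a)
w=onz(s,c2([(290,306)],8,180,215),.143); print("wheel by rim",w)
W=onz(s,c2([(69,306),(510,306),(290,85),(290,528)],8,180,215),.143);print(W)
hub=onz(s,c2([(290,307)],8,180,215),.15)
# index line ends
L=onz(s,c2([(165,272),(697,230)],9,340,218),.075); print(L); d=L[0]-L[1]; print("yaw idx",np.arctan2(-d[0],d[1]))
```

```text
[[ 0.63169087 -0.11658138  0.075     ]
 [ 0.64444514 -0.25727111  0.075     ]
 [ 0.55024625 -0.26322599  0.075     ]
 [ 0.53866126 -0.12013793  0.075     ]]
[0.14126667 0.09438692 0.14355628 0.09309757] [ 0.59126088 -0.1893041   0.075     ]
yaw 0.0855593178786811
wheel by rim [[0.56106326 0.1803218  0.143     ]]
[[0.56062142 0.23910102 0.143     ]
 [0.56147854 0.12230588 0.143     ]
 [0.62055099 0.18322894 0.143     ]
 [0.50264591 0.17765094 0.143     ]]
[[ 0.58646228 -0.12362073  0.075     ]
 [ 0.59795529 -0.25784418  0.075     ]]
yaw idx 0.08541763386088516
```

```bash
cat >> h.py <<'E'
A=0.082; O=np.array([0.5751,0.0095,0.])
PX=np.array([np.cos(A),np.sin(A),0]); PY=np.array([-np.sin(A),np.cos(A),0])
def P(x,y,z): return O+PX*x/1000+PY*y/1000+np.array([0,0,z/1000])
def toP(w): w=np.atleast_2d(w)-O; return np.c_[w@PX,w@PY,w[:,2]]*1000
def c2(p,f,x0,y0): return [((x+.5)/f-.5+x0,(y+.5)/f-.5+y0) for x,y in p]
def mask_moulds(s):
    hsv=cv2.cvtColor(s["frame"],cv2.COLOR_RGB2HSV); return hsv
E
python3 - <<'E'
from h import *
t=cam("top"); sd=cam("side")
k=onz(t,c2([(170,108)],8,180,215),.187); print("knob top",k,toP(k), toP(onz(t,c2([(290,306)],8,180,215),.143)))
k=onz(t,c2([(208,160)],8,180,215),.147); print("knob base",toP(k))
pl=onz(t,c2([(327,75),(340,168)],3.2,175,215),.095); print("plate top front",toP(pl))
pts=[P(x,y,75) for x in(-48,48) for y in(-271,-129)]+[P(x,y,58) for x in(-45,-35,35,45) for y in(-110,115)]+[P(x,-110,z) for x in(-45,45) for z in(50,100,150)]
pts+=[P(60*np.cos(u),172+60*np.sin(u),143) for u in np.arange(0,6.28,.5)]+[P(0,172,143)]
for s,n,b in((t,"top",(175,215,425,350,3.2)),(sd,"side",(270,180,370,380,3))):
    x0,y0,x1,y1,f=b; im=cv2.resize(s["frame"][y0:y1,x0:x1],None,fx=f,fy=f,interpolation=cv2.INTER_CUBIC)
    for p in proj(s,pts): cv2.circle(im,(int((p[0]-x0+.5)*f),int((p[1]-y0+.5)*f)),2,(255,0,0),-1)
    cv2.imwrite(f"pics/ov_{n}.png",im[:,:,::-1])
E
```

```text
knob top [[0.60403281 0.20388183 0.187     ]] [[ 44.75704637 191.35885434 187.        ]] [[2.12049578e-03 1.71397540e+02 1.43000000e+02]]
knob base [[ 39.90058642 191.02715694 147.        ]]
plate top front [[ 32.03562202  44.91180912  95.        ]
 [-33.24669166  39.93673722  95.        ]]
```

View pics/ov_top.png

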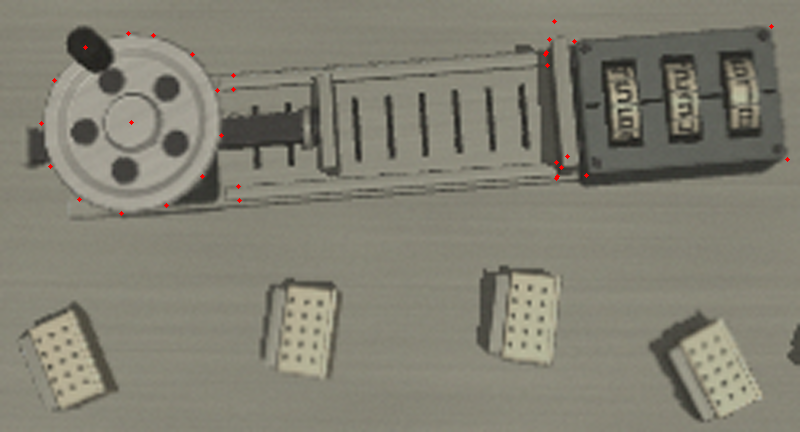

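View pics/ov_side.png

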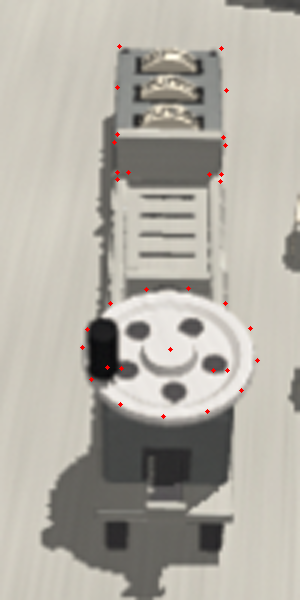

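The overlay fits: the end plate's top is 100 mm above the table, and the press is at about (0.576, 0.0095) with yaw 0.082. The plate face is at press y≈42, so there is about 152 mm of room and 184 mm is needed for four moulds. I have to wind back first. The knob is at about (0.605, 0.204).

```bash
sed -i 's/O=np.array(\[0.5751/O=np.array([0.5760/' h.py
cat >> h.py <<'E'
def yaw(): 
    m=R.from_quat(manip.state()["tool_rot"]).as_matrix(); return np.arctan2(m[1,0],m[0,0])
def plan(target,ty=None,n=None,step=.95):
    st=manip.state(); M=R.from_quat(st["tool_rot"]).as_matrix(); p=st["ee_pos"]
    d=np.array(target)-p; v=M.T@d/.04; y=np.arctan2(M[1,0],M[0,0])
    print("pos",p.round(4),"yaw",round(y,4),"tilt",M[:,2].round(3),"units tool xyz",v.round(3),"rows>=",max(np.abs(v).max(),np.linalg.norm(v)/1.2), "F",st["ft_force"].round(1),"w",round(st["width"],4),"t",st["t"])
    if ty is not None: print("turn z units",(-(ty-y)/.08))
E
python3 -c "
from h import *
plan([.605,.204,.255])"
```

```text
pos [ 0.1993 -0.5126  0.2563] yaw 0.3708 tilt [ 0. -0. -1.] units tool xyz [ 15.945 -13.023   0.032] rows>= 17.156274196209637 F [-0.1  0.5 -0. ] w 0.0857 t 0.55
```

Request:
send_rows --pt "0.9 -0.735 0 0 0 0" --pt "0.9 -0.735 0 0 0 0" --pt "0.9 -0.735 0 0 0 0" --pt "0.9 -0.735 0 0 0 0" --pt "0.9 -0.735 0 0 0 0" --hand 0

```text
t: 1.05
ee_pos: [0.3143, -0.3088, 0.2565]
tool_rot: [0.983, 0.184, 0.0, 0.0]
ft_force: [0.6, -0.5, 0.1]
width: 0.0424
```

Request:
send_rows --pt "0.9 -0.735 0 0 0 0" --pt "0.9 -0.735 0 0 0 0" --pt "0.9 -0.735 0 0 0 0" --pt "0.9 -0.735 0 0 0 0" --pt "0.9 -0.735 0 0 0 0"

```text
t: 1.55
ee_pos: [0.4289, -0.1064, 0.2567]
tool_rot: [0.983, 0.184, 0.001, 0.0]
ft_force: [0.3, 0.1, -0.7]
width: 0.0424
```

Request:
send_rows --pt "0.9 -0.735 0 0 0 0" --pt "0.9 -0.735 0 0 0 0" --pt "0.9 -0.735 0 0 0 0" --pt "0.9 -0.735 0 0 0 0" --pt "0.9 -0.735 0 0 0 0"

```text
t: 2.05
ee_pos: [0.5435, 0.096, 0.2565]
tool_rot: [0.983, 0.185, 0.0, 0.0]
ft_force: [1.0, -0.8, 1.2]
width: 0.0425
```

Request:
send_rows --pt "0.8 -0.66 0 0 0 0" --pt "0.8 -0.66 0 0 0 0" --pt "0.8 -0.66 0 0 0 0" --pt "0 0 0 0 0 0"

```text
t: 2.45
ee_pos: [0.6046, 0.207, 0.254]
tool_rot: [0.982, 0.187, -0.001, -0.001]
ft_force: [0.7, 0.1, -0.9]
width: 0.043
```

Run:
```python
from h import *
plan([.605,.2044,.18])
s=cam("top"); crop(s,160,180,290,290,6,"k1.png")
s=cam("side"); crop(s,270,220,400,330,6,"k1s.png")
```

```text
pos [0.6046 0.207  0.254 ] yaw 0.3759 tilt [-0.002  0.001 -1.   ] units tool xyz [-0.012  0.068  1.85 ] rows>= 1.850394648207309 F [ 0.7  0.1 -0.9] w 0.043 t 2.45
```

View pics/k1.png

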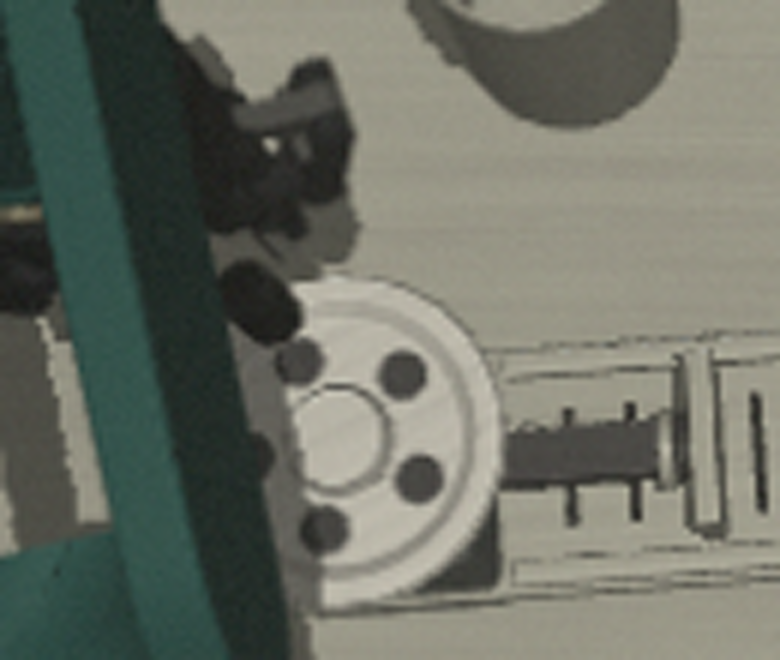

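View pics/k1s.png

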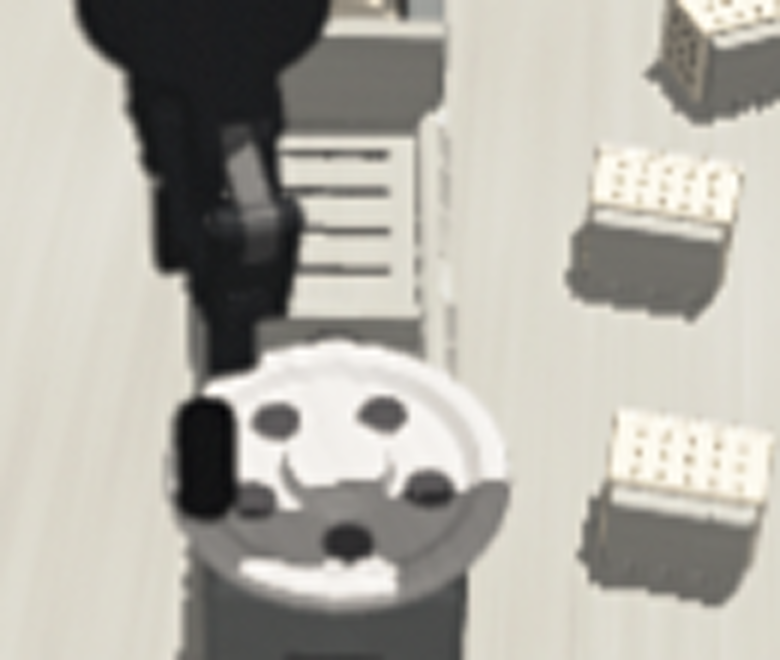

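Run:
```python
from h import *
s=cam("side"); t=cam("top")
print(onz(s,c2([(206,412)],6,270,220),.187), onz(s,c2([(206,505)],6,270,220),.147))
print(onz(t,c2([(253,290)],6,160,180),.187))
print(proj(s,[[.605,.2044,.187],[.605,.2044,.147],[.6046,.207,.229]])*1)
print(c2([(206,412),(206,505),(235,370)],6,270,220))
```

```text
[[0.60400265 0.20541008 0.187     ]] [[0.60355688 0.21065481 0.147     ]]
[[0.60434496 0.20197404 0.187     ]]
[[303.47531282 287.83484212]
 [303.57893233 301.37430111]
 [303.40684883 273.75082372]]
[(303.9166666666667, 288.25), (303.9166666666667, 303.75), (308.75, 281.25)]
```

Request:
send_rows --pt "0 0.06 0.5 0 0 0" --pt "0 0 0.5 0 0 0" --pt "0 0 0.5 0 0 0" --pt "0 0 0.45 0 0 0" --pt "0 0 0 0 0 0"

```text
t: 3.15
ee_pos: [0.6025, 0.1985, 0.1755]
tool_rot: [0.983, 0.183, -0.003, 0.0]
ft_force: [-0.9, -0.3, -0.7]
width: 0.043
```

Request:
send_rows --pt "0 0 0 0 0 0" --pt "0 0 0 0 0 0" --pt "0 0 0 0 0 0" --pt "0 0 0 0 0 0" --pt "0 0 0 0 0 0" --hand 1

```text
t: 3.65
ee_pos: [0.6038, 0.2014, 0.1793]
tool_rot: [0.983, 0.185, -0.0, -0.001]
ft_force: [-4.1, 3.9, -2.3]
width: 0.0204
```

Run:
```python
from h import *
plan([.605,.2044,.176])
s=cam("side"); crop(s,270,220,400,330,6,"k2s.png")
```

```text
pos [0.6038 0.2014 0.1793] yaw 0.3716 tilt [-0.001  0.002 -1.   ] units tool xyz [ 0.056 -0.058  0.083] rows>= 0.09625557385886568 F [-4.1  3.9 -2.3] w 0.0204 t 3.65
```

View pics/k2s.png

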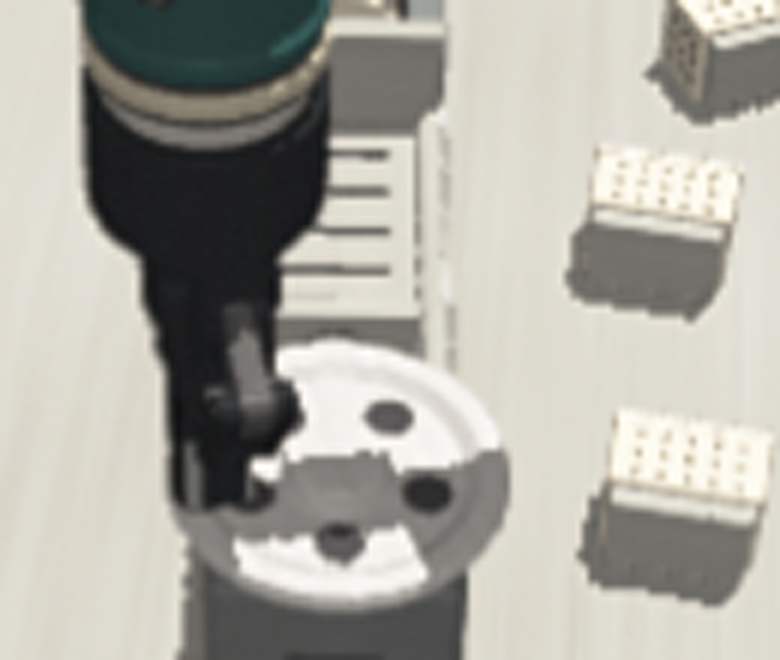

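Run:
```python
import numpy as np
psi=.3716; f=.46
for i in range(16):
    d=f+.25+np.pi/2-psi; print([round(.606*np.cos(d),2),round(-.606*np.sin(d),2)],end=" " if i%5<4 else "\n"); f+=.5
```

```text
[np.float64(-0.2), np.float64(-0.57)] [np.float64(-0.45), np.float64(-0.41)] [np.float64(-0.59), np.float64(-0.14)] [np.float64(-0.58), np.float64(0.16)] [np.float64(-0.44), np.float64(0.42)]
[np.float64(-0.18), np.float64(0.58)] [np.float64(0.12), np.float64(0.59)] [np.float64(0.39), np.float64(0.46)] [np.float64(0.56), np.float64(0.22)] [np.float64(0.6), np.float64(-0.08)]
[np.float64(0.49), np.float64(-0.36)] [np.float64(0.26), np.float64(-0.55)] [np.float64(-0.03), np.float64(-0.61)] [np.float64(-0.32), np.float64(-0.51)] [np.float64(-0.53), np.float64(-0.3)]
[np.float64(-0.61), np.float64(-0.01)]
```

Request:
send_rows --pt "-0.2 -0.57 0 0 0 0" --pt "-0.45 -0.41 0 0 0 0"

```text
t: 3.9
ee_pos: [0.5707, 0.2288, 0.1793]
tool_rot: [0.983, 0.184, 0.007, -0.001]
ft_force: [7.5, 3.2, -5.0]
width: 0.0201
```

Request:
send_rows --pt "-0.59 -0.14 0 0 0 0" --pt "-0.58 0.16 0 0 0 0"

```text
t: 4.1
ee_pos: [0.5227, 0.2141, 0.1793]
tool_rot: [0.983, 0.186, 0.003, -0.004]
ft_force: [3.7, 4.9, -3.9]
width: 0.0206
```

Request:
send_rows --pt "-0.44 0.42 0 0 0 0" --pt "-0.18 0.58 0 0 0 0"

```text
t: 4.3
ee_pos: [0.5123, 0.1659, 0.1793]
tool_rot: [0.983, 0.186, 0.001, -0.002]
ft_force: [6.0, 8.1, -7.6]
width: 0.0202
```

Request:
send_rows --pt "0.12 0.59 0 0 0 0" --pt "0.39 0.46 0 0 0 0"

```text
t: 4.5
ee_pos: [0.5469, 0.1334, 0.1793]
tool_rot: [0.983, 0.185, -0.0, -0.003]
ft_force: [-1.5, 17.1, -3.4]
width: 0.0203
```

Request:
send_rows --pt "0.56 0.22 0 0 0 0" --pt "0.6 -0.08 0 0 0 0"

```text
t: 4.7
ee_pos: [0.5913, 0.1439, 0.1792]
tool_rot: [0.983, 0.184, -0.003, -0.002]
ft_force: [-15.6, 7.8, 4.5]
width: 0.0205
```

Request:
send_rows --pt "0.49 -0.36 0 0 0 0" --pt "0.26 -0.55 0 0 0 0"

```text
t: 4.9
ee_pos: [0.6081, 0.1854, 0.1792]
tool_rot: [0.983, 0.183, -0.002, 0.003]
ft_force: [-10.2, -8.2, 2.3]
width: 0.0204
```

Run:
```python
from h import *
from scipy.optimize import least_squares
p=np.array([(.5707,.2288),(.5227,.2141),(.5123,.1659),(.5469,.1334),(.6038,.2014),manip.state()["ee_pos"][:2]])
r=least_squares(lambda q:np.hypot(*(p-q[:2]).T)-q[2],[.56,.18,.049]); print(r.x,r.fun); plan([.6,.2,.18])
d=p[-1]-r.x[:2]; print("ang",np.arctan2(d[1],d[0]))
```

```text
[0.55909242 0.18102253 0.049171  ] [-3.71243735e-06  7.51863458e-06  4.41350492e-06 -1.24728186e-05
 -3.84337556e-05  4.26881043e-05]
pos [0.6081 0.1854 0.1792] yaw 0.3678 tilt [-0.003 -0.007 -1.   ] units tool xyz [-0.058 -0.414 -0.021] rows>= 0.4142871398495569 F [-10.2  -8.2   2.3] w 0.0204 t 4.9
ang 0.08831303111868133
```

```bash
sed -i 's/O=np.array(\[0.5760,0.0095/O=np.array([0.5732,0.0096/' h.py
python3 - <<'E'
import numpy as np
psi=.37; f=.15
for i in range(5):
    d=f+.25+np.pi/2-psi; print([round(.606*np.cos(d),2),round(-.606*np.sin(d),2)]); f+=.5
E
```

```text
[np.float64(-0.02), np.float64(-0.61)]
[np.float64(-0.31), np.float64(-0.52)]
[np.float64(-0.52), np.float64(-0.31)]
[np.float64(-0.61), np.float64(-0.02)]
[np.float64(-0.54), np.float64(0.27)]
```

Request:
send_rows --pt "-0.02 -0.61 0 0 0 0" --pt "-0.31 -0.52 0 0 0 0" --pt "-0.52 -0.31 0 0 0 0" --pt "-0.61 -0.02 0 0 0 0" --pt "-0.4 0.2 0 0 0 0"

```text
t: 5.4
ee_pos: [0.52, 0.2109, 0.1793]
tool_rot: [0.983, 0.186, 0.002, -0.002]
ft_force: [1.0, 8.3, -4.2]
width: 0.0203
```

Request:
send_rows --pt "0 0 0 0 0 0" --pt "0 0 0 0 0 0" --pt "0 0 0 0 0 0" --hand 0.1

```text
t: 5.7
ee_pos: [0.5221, 0.208, 0.1797]
tool_rot: [0.983, 0.184, 0.002, 0.0]
ft_force: [0.1, 0.6, 0.2]
width: 0.0383
```

Request:
send_rows --pt "0 0 -0.6 0 0 0" --pt "0 0 -0.8 0 0 0" --pt "0 0 -0.6 0 0 0" --pt "0 0 -0.4 0 0 0"

```text
t: 6.1
ee_pos: [0.5223, 0.2083, 0.2775]
tool_rot: [0.983, 0.184, 0.002, 0.0]
ft_force: [-0.0, 0.1, 0.2]
width: 0.0385
```

```bash
cat >> h.py <<'E'
def moulds(s,dbg=None,thr=170):
    f=s["frame"]; hsv=cv2.cvtColor(f,cv2.COLOR_RGB2HSV)
    m=((hsv[...,2]>thr)&(hsv[...,1]<70)).astype(np.uint8)*255
    m=cv2.morphologyEx(m,cv2.MORPH_CLOSE,np.ones((5,5)))
    cs,_=cv2.findContours(m,cv2.RETR_EXTERNAL,cv2.CHAIN_APPROX_NONE); out=[]
    for c in cs:
        if cv2.contourArea(c)<100: continue
        w=onz(s,c.reshape(-1,2),.044)[:,:2]
        (cx,cy),(a,b),ang=cv2.minAreaRect((w*1000).astype(np.float32))
        if not(25<min(a,b)<55 and 45<max(a,b)<75): continue
        box=cv2.boxPoints(((cx,cy),(a,b),ang)); e=[box[1]-box[0],box[2]-box[1]]
        l=max(e,key=np.linalg.norm); l=l/np.linalg.norm(l)
        out.append((cx,cy,min(a,b),max(a,b),np.arctan2(l[1],l[0])%np.pi))
    if dbg: cv2.imwrite("pics/"+dbg,m)
    return out
E
python3 - <<'E'
from h import *
s=cam("top"); crop(s,170,200,430,360,3,"m1.png")
hsv=cv2.cvtColor(s["frame"],cv2.COLOR_RGB2HSV)
for p in((270,318),(338,313),(398,330),(300,350),(264,318),(385,330)): print(p,hsv[p[1],p[0]])
for o in moulds(s,"mm.png",185): print(np.round(o,2))
E
```

```text
(270, 318) [ 24  43 165]
(338, 313) [ 27  43 192]
(398, 330) [ 29  40 161]
(300, 350) [ 30  31 150]
(264, 318) [ 24  43 159]
(385, 330) [36 38 67]
[ 404.38 -220.34   32.48   59.67    0.49]
[430.21  71.46  32.25  58.65   3.02]
[440.86 -86.44  32.72  57.08   3.03]
```

View pics/m1.png

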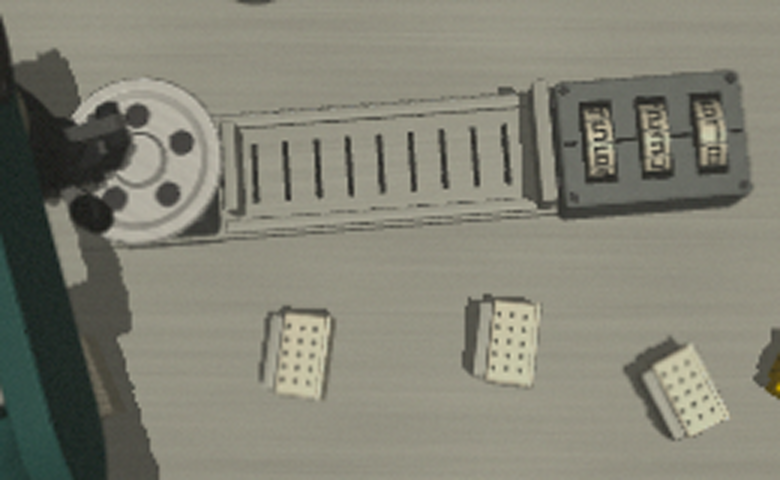

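View pics/mm.png

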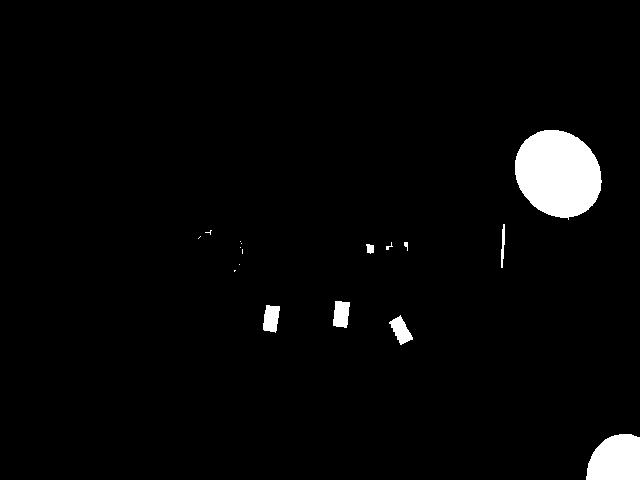

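Wound back: the plate is now at the head, with about 219 mm of room. The circle fit puts the wheel centre at (0.5591, 0.1810), so the camera reads x about 2 mm too large. I'll take the right-hand white mould first. It is at camera pixel (400,330); the yellow one is farther right and not meant.

```bash
cat >> h.py <<'E'
def rows(target,ty,n):
    st=manip.state(); p=st["ee_pos"].copy(); M=R.from_quat(st["tool_rot"]).as_matrix(); y=np.arctan2(M[1,0],M[0,0])
    y0=y; d=(np.array(target)-p)/n; dy=(ty-y)/n; w=round(-dy/.08,2)
    print("pos",p.round(4),"yaw",round(y,4),"tilt",M[:,2].round(3),"w",round(st["width"],4),"t",round(st["t"],2))
    L=[]
    for i in range(n):
        yy=y0-w*.08*i
        x=np.array([np.cos(yy),np.sin(yy),0]); yv=np.array([np.sin(yy),-np.cos(yy),0])
        r=[round(float(d@x/.04),2),round(float(d@yv/.04),2),round(float(-d[2]/.04),2),0,0,w]
        L.append(r)
    for i in range(0,n,5): print(str(L[i:i+5]).replace(" ",""))
E
python3 -c "
from h import *
rows([.400,-.216,.19],2.06,22)"
```

```text
pos [0.523  0.2085 0.2801] yaw 0.3703 tilt [ 0.009  0.002 -1.   ] w 0.0387 t 6.15
[[-0.3,0.4,0.1,0,0,np.float64(-0.96)],[-0.33,0.37,0.1,0,0,np.float64(-0.96)],[-0.36,0.35,0.1,0,0,np.float64(-0.96)],[-0.39,0.32,0.1,0,0,np.float64(-0.96)],[-0.41,0.29,0.1,0,0,np.float64(-0.96)]]
[[-0.43,0.26,0.1,0,0,np.float64(-0.96)],[-0.45,0.22,0.1,0,0,np.float64(-0.96)],[-0.47,0.19,0.1,0,0,np.float64(-0.96)],[-0.48,0.15,0.1,0,0,np.float64(-0.96)],[-0.49,0.11,0.1,0,0,np.float64(-0.96)]]
[[-0.5,0.08,0.1,0,0,np.float64(-0.96)],[-0.5,0.04,0.1,0,0,np.float64(-0.96)],[-0.5,-0.0,0.1,0,0,np.float64(-0.96)],[-0.5,-0.04,0.1,0,0,np.float64(-0.96)],[-0.5,-0.08,0.1,0,0,np.float64(-0.96)]]
[[-0.49,-0.12,0.1,0,0,np.float64(-0.96)],[-0.48,-0.15,0.1,0,0,np.float64(-0.96)],[-0.47,-0.19,0.1,0,0,np.float64(-0.96)],[-0.45,-0.22,0.1,0,0,np.float64(-0.96)],[-0.43,-0.26,0.1,0,0,np.float64(-0.96)]]
[[-0.41,-0.29,0.1,0,0,np.float64(-0.96)],[-0.39,-0.32,0.1,0,0,np.float64(-0.96)]]
```

Request:
send_rows --pt "-0.3 0.4 0.1 0 0 -0.96" --pt "-0.33 0.37 0.1 0 0 -0.96" --pt "-0.36 0.35 0.1 0 0 -0.96" --pt "-0.39 0.32 0.1 0 0 -0.96" --pt "-0.41 0.29 0.1 0 0 -0.96" --hand -1

```text
t: 6.65
ee_pos: [0.4936, 0.111, 0.2538]
tool_rot: [0.929, 0.37, -0.0, 0.0]
ft_force: [0.7, -0.6, 0.1]
width: 0.0855
```

Request:
send_rows --pt "-0.43 0.26 0.1 0 0 -0.96" --pt "-0.45 0.22 0.1 0 0 -0.96" --pt "-0.47 0.19 0.1 0 0 -0.96" --pt "-0.48 0.15 0.1 0 0 -0.96" --pt "-0.49 0.11 0.1 0 0 -0.96"

```text
t: 7.15
ee_pos: [0.4655, 0.0141, 0.2339]
tool_rot: [0.841, 0.54, -0.0, 0.0]
ft_force: [0.6, -1.2, -0.4]
width: 0.0853
```

Request:
send_rows --pt "-0.5 0.08 0.1 0 0 -0.96" --pt "-0.5 0.04 0.1 0 0 -0.96" --pt "-0.5 0 0.1 0 0 -0.96" --pt "-0.5 -0.04 0.1 0 0 -0.96" --pt "-0.5 -0.08 0.1 0 0 -0.96"

```text
t: 7.65
ee_pos: [0.4378, -0.0827, 0.214]
tool_rot: [0.723, 0.691, -0.0, 0.0]
ft_force: [0.2, -0.1, -0.7]
width: 0.0854
```

Request:
send_rows --pt "-0.49 -0.12 0.1 0 0 -0.96" --pt "-0.48 -0.15 0.1 0 0 -0.96" --pt "-0.47 -0.19 0.1 0 0 -0.96" --pt "-0.45 -0.22 0.1 0 0 -0.96" --pt "-0.43 -0.26 0.1 0 0 -0.96"

```text
t: 8.15
ee_pos: [0.4099, -0.1796, 0.194]
tool_rot: [0.578, 0.816, -0.0, 0.0]
ft_force: [-0.7, 0.0, 0.6]
width: 0.0851
```

Request:
send_rows --pt "-0.41 -0.29 0.1 0 0 -0.96" --pt "-0.39 -0.32 0.1 0 0 -0.96" --pt "0 0 0 0 0 0" --pt "0 0 0 0 0 0"

```text
t: 8.55
ee_pos: [0.399, -0.2173, 0.1861]
tool_rot: [0.516, 0.857, 0.0, -0.0]
ft_force: [-0.7, 0.8, 0.3]
width: 0.086
```

Run:
```python
from h import *
s=cam("top"); crop(s,170,200,460,380,2.7,"m2.png")
for o in moulds(s,"mm.png",185): print(np.round(o,2))
s=cam("side"); crop(s,340,180,470,280,6,"m2s.png")
rows([.4,-.216,.08],2.06,3)
```

```text
[408.69 241.15  31.43  56.92   0.45]
[435.21 -85.99  32.33  45.51   3.03]
[430.6   70.9   31.28  57.61   3.02]
pos [ 0.3993 -0.2167  0.1865] yaw 2.0601 tilt [ 0.  0. -1.] w 0.0852 t 8.65
[[0.0,0.01,0.89,0,0,np.float64(0.0)],[0.0,0.01,0.89,0,0,np.float64(0.0)],[0.0,0.01,0.89,0,0,np.float64(0.0)]]
```

View pics/m2.png

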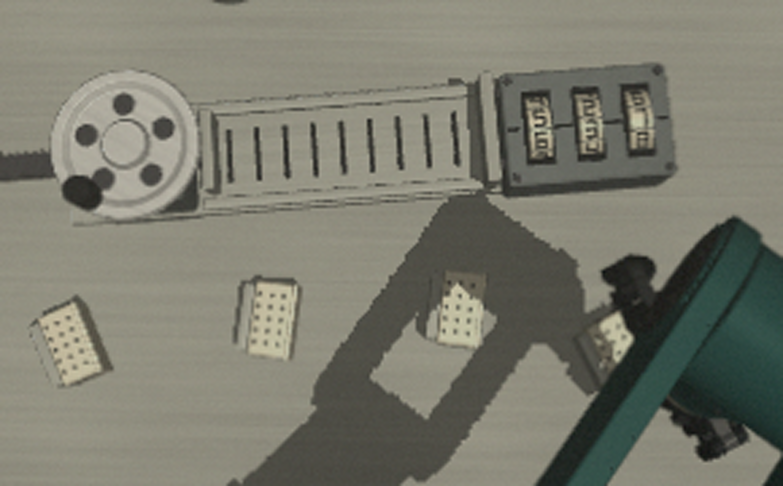

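View pics/m2s.png

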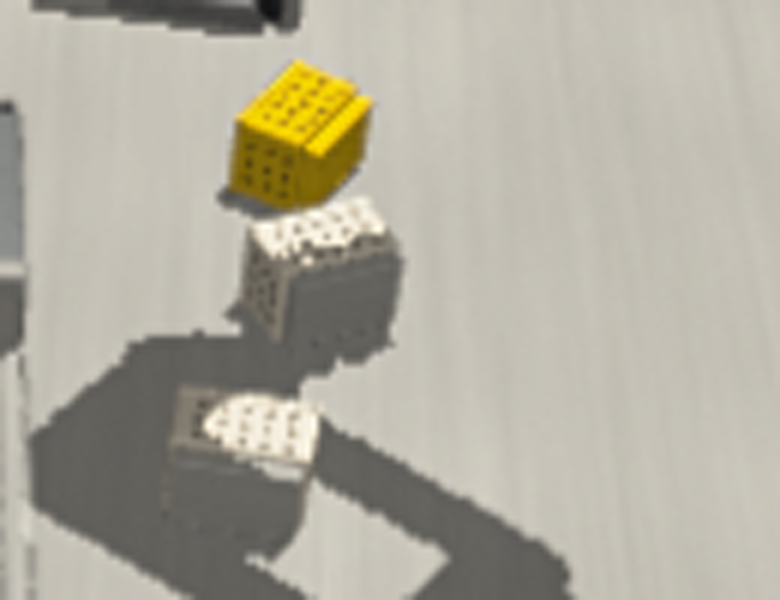

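Request:
send_rows --pt "0 0.02 0.9 0 0 0" --pt "0 0 0.9 0 0 0" --pt "0 0 0.9 0 0 0" --pt "0 0 0.6 0 0 0" --pt "0 0 0.4 0 0 0"

```text
t: 9.15
ee_pos: [0.399, -0.2151, 0.0362]
tool_rot: [0.514, 0.858, 0.0, -0.001]
ft_force: [-0.4, -0.6, -0.6]
width: 0.0852
```

Request:
send_rows --pt "0 0 0 0 0 0" --pt "0 0 0 0 0 0" --pt "0 0 0 0 0 0" --pt "0 0 0 0 0 0" --pt "0 0 0 0 0 0" --hand 1

```text
t: 9.65
ee_pos: [0.4, -0.217, 0.039]
tool_rot: [0.515, 0.857, -0.0, 0.001]
ft_force: [-0.0, -0.0, -0.6]
width: 0.0609
```

Request:
send_rows --pt "0 0 -0.5 0 0 0" --pt "0 0 -1 0 0 0" --pt "0 0 -1 0 0 0" --pt "0 0 -0.5 0 0 0" --pt "0 0 0 0 0 0"

```text
t: 10.15
ee_pos: [0.4015, -0.2182, 0.1626]
tool_rot: [0.515, 0.857, -0.0, 0.005]
ft_force: [0.7, 0.3, -2.1]
width: 0.061
```

Run:
```python
from h import *
s=cam("side"); crop(s,340,160,470,260,6,"m3s.png")
s=cam("top"); crop(s,170,200,460,380,2.7,"m3.png")
print(P(0,-110+25,0)); print(manip.state()["ft_force"])
```

```text
[ 0.58016219 -0.07511439  0.        ]
[-0.53101847  0.16775758 -2.62897338]
```

View pics/m3s.png

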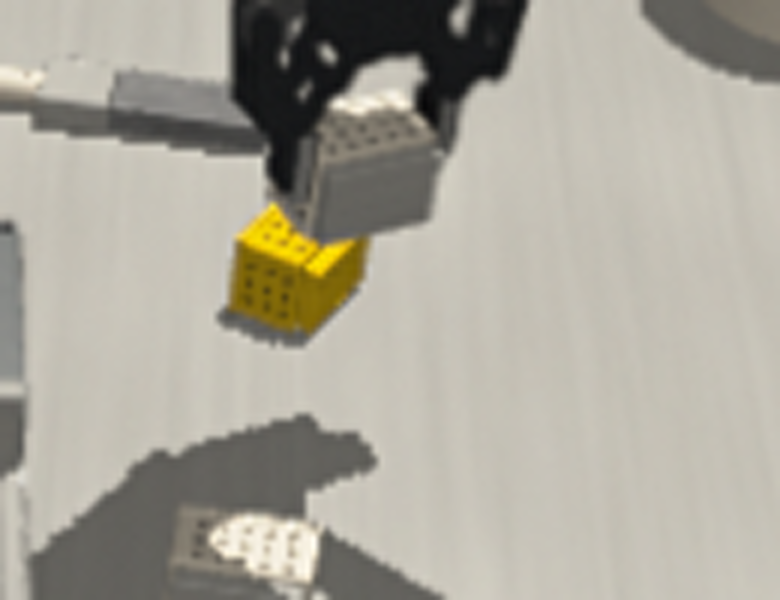

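```bash
python3 -c "
from h import *
rows(P(0,-82,163),1.653,6)"
```

```text
pos [ 0.3993 -0.2166  0.1578] yaw 2.0602 tilt [-0.  0. -1.] w 0.0614 t 10.25
[[0.18,0.95,-0.02,0,0,np.float64(0.85)],[0.24,0.93,-0.02,0,0,np.float64(0.85)],[0.3,0.91,-0.02,0,0,np.float64(0.85)],[0.37,0.89,-0.02,0,0,np.float64(0.85)],[0.43,0.86,-0.02,0,0,np.float64(0.85)]]
[[0.48,0.83,-0.02,0,0,np.float64(0.85)]]
```

Request:
send_rows --pt "0.18 0.95 -0.03 0 0 0.85" --pt "0.24 0.93 -0.03 0 0 0.85" --pt "0.3 0.91 -0.03 0 0 0.85" --pt "0.37 0.89 -0.02 0 0 0.85" --pt "0.43 0.86 -0.02 0 0 0.85"

```text
t: 10.75
ee_pos: [0.5492, -0.0947, 0.1601]
tool_rot: [0.653, 0.757, -0.001, -0.002]
ft_force: [-0.3, -0.2, -1.7]
width: 0.061
```

Request:
send_rows --pt "0.48 0.83 -0.02 0 0 0.85" --pt "0 0 0 0 0 0" --pt "0 0 0 0 0 0" --pt "0 0 0 0 0 0"

```text
t: 11.15
ee_pos: [0.5782, -0.0726, 0.1622]
tool_rot: [0.678, 0.735, -0.001, -0.002]
ft_force: [-0.3, 0.3, -2.4]
width: 0.061
```

```bash
python3 -c "
from h import *
rows(P(0,-82,90),1.653,2)
s=cam('top'); crop(s,250,200,460,350,3.8,'b1.png')
s=cam('side'); crop(s,270,180,400,280,6,'b1s.png')"
```

```text
pos [ 0.5782 -0.0726  0.1622] yaw 1.6522 tilt [-0.004  0.    -1.   ] w 0.061 t 11.15
[[0.0,0.02,0.9,0,0,np.float64(-0.01)],[0.0,0.02,0.9,0,0,np.float64(-0.01)]]
```

View pics/b1.png

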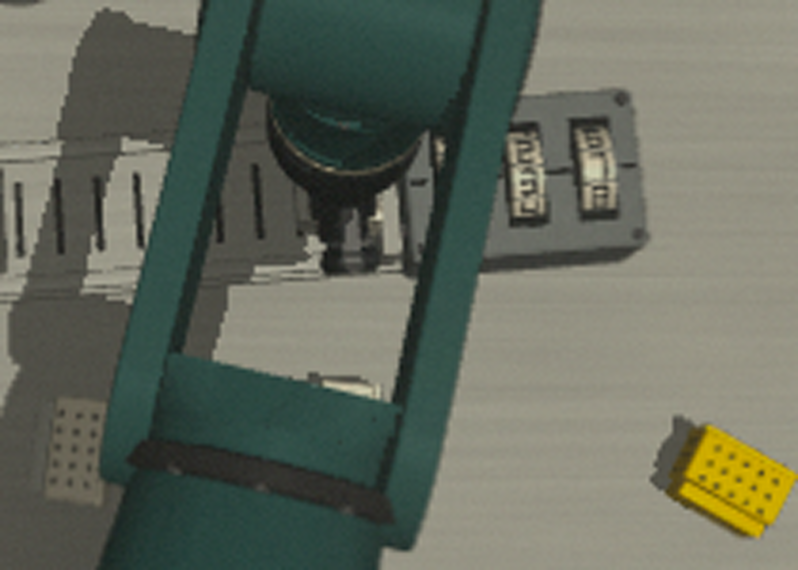

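View pics/b1s.png

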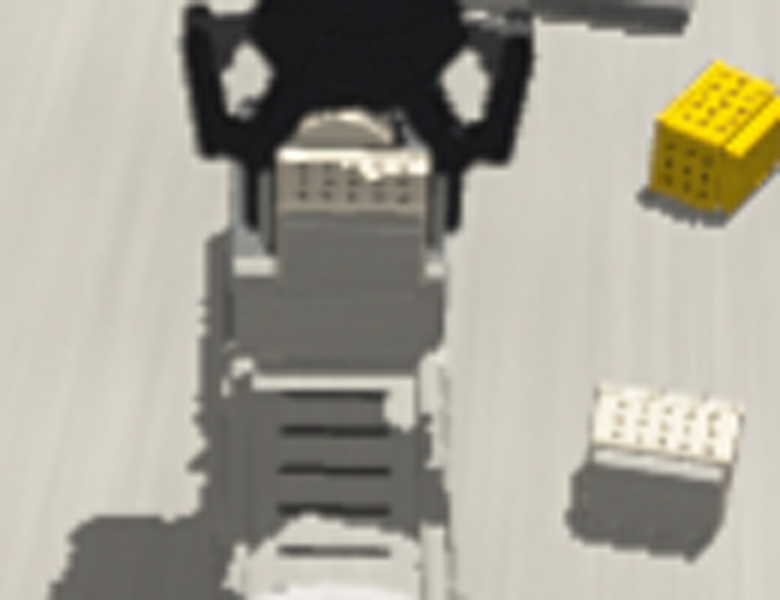

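```bash
python3 -c "
from h import *
s=cam('side')
d=np.array([.0025,0,0])
q=proj(s,[P(-31,-69,168)+d,P(31,-69,168)+d,P(-45,-110,100)+d,P(45,-110,100)+d,P(-45,-110,50)+d,P(45,-110,50)+d,P(-35,-20,58)+d,P(35,-20,58)+d])
print((q-[270,180])*6)
"
```

```text
[[418.14960701 204.34549716]
 [262.39668238 200.83336847]
 [442.74454769 271.086338  ]
 [230.19506791 266.29771649]
 [437.12852733 359.7739673 ]
 [229.97283793 355.10935529]
 [418.08935937 489.4912881 ]
 [247.36865311 485.6509226 ]]
```

Request:
send_rows --pt "0 0.02 0.5 0 0 0" --pt "0 0 0.5 0 0 0" --pt "0 0 0.4 0 0 0" --pt "0 0 0 0 0 0" --pt "0 0 0 0 0 0"

```text
t: 11.8
ee_pos: [0.5801, -0.0727, 0.1086]
tool_rot: [0.678, 0.735, -0.0, 0.0]
ft_force: [-0.6, -0.6, -1.9]
width: 0.061
```

```bash
python3 -c "
from h import *
rows(P(0,-82,90),1.653,1)
s=cam('side'); crop(s,290,190,370,270,7,'b2s.png')"
```

```text
pos [ 0.5801 -0.0727  0.1086] yaw 1.6516 tilt [-0. -0. -1.] w 0.061 t 11.8
[[0.01,-0.0,0.46,0,0,np.float64(-0.02)]]
```

View pics/b2s.png

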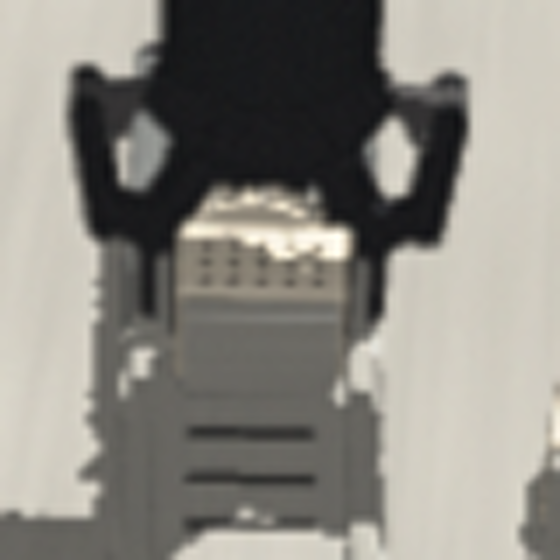

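Request:
send_rows --pt "0 0.1 0.15 0 0 0" --pt "0 0 0 0 0 0" --pt "0 0 0 0 0 0"

```text
t: 12.15
ee_pos: [0.5846, -0.0719, 0.1026]
tool_rot: [0.678, 0.735, 0.0, 0.0]
ft_force: [0.1, 0.5, -1.0]
width: 0.0608
```

```bash
python3 -c "
from h import *
rows(P(0,-82,90),1.653,1)
s=cam('side'); crop(s,290,190,370,270,7,'b3s.png')
s=cam('top'); crop(s,320,215,400,295,7,'b3.png')"
```

```text
pos [ 0.5846 -0.0719  0.1026] yaw 1.6525 tilt [ 0. -0. -1.] w 0.0608 t 12.15
[[0.0,-0.12,0.31,0,0,np.float64(-0.01)]]
```

View pics/b3s.png

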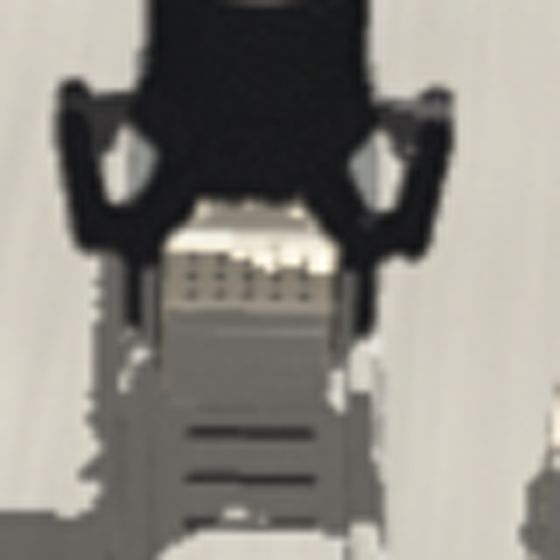

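View pics/b3.png

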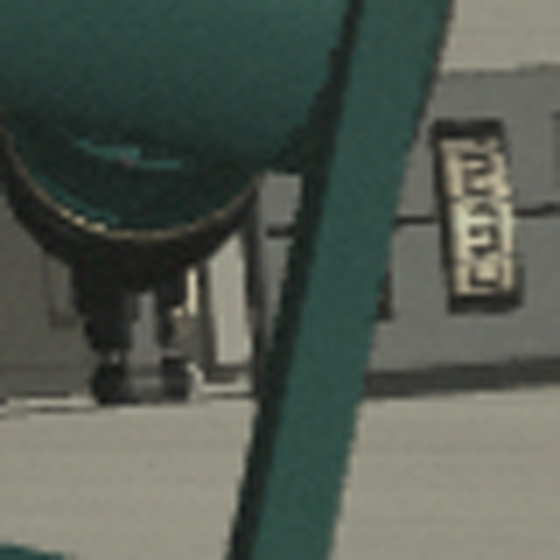

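Request:
send_rows --pt "0 -0.045 0.15 0 0 0" --pt "0 0 0.1 0 0 0" --pt "0 0 0.05 0 0 0" --pt "0 0 0 0 0 0" --pt "0 0 0 0 0 0"

```text
t: 12.75
ee_pos: [0.5826, -0.072, 0.0902]
tool_rot: [0.678, 0.735, -0.0, -0.0]
ft_force: [0.3, -0.4, -2.5]
width: 0.0612
```

```bash
python3 -c "
from h import *
rows(P(0,-82,90),1.653,1)
s=cam('side'); crop(s,290,190,370,270,7,'b4s.png')"
```

```text
pos [ 0.5826 -0.072   0.0902] yaw 1.6524 tilt [-0. -0. -1.] w 0.0612 t 12.75
[[0.0,-0.07,0.01,0,0,np.float64(-0.01)]]
```

View pics/b4s.png

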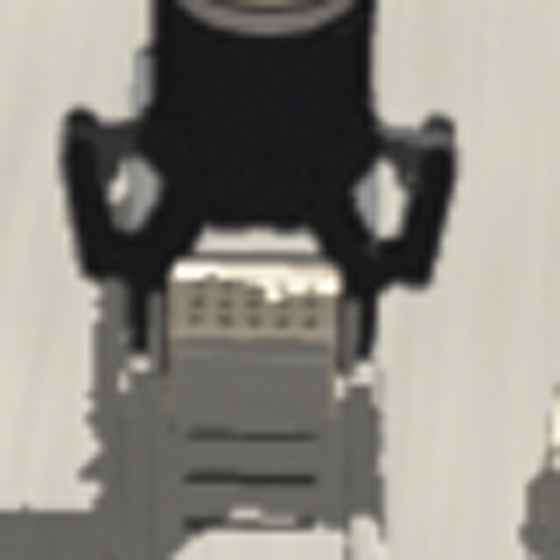

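Request:
send_rows --pt "0 0 0.03 0 0 0" --pt "0 0 0.02 0 0 0" --pt "0 0 0 0 0 0"

```text
t: 13.1
ee_pos: [0.5829, -0.0721, 0.0891]
tool_rot: [0.678, 0.735, 0.0, 0.0]
ft_force: [0.0, -1.0, -0.1]
width: 0.0609
```

Request:
send_rows --pt "0 0 0 0 0 0" --pt "0 0 0 0 0 0" --pt "0 0 0 0 0 0" --pt "0 0 0 0 0 0" --hand -1

```text
t: 13.5
ee_pos: [0.5827, -0.072, 0.0884]
tool_rot: [0.678, 0.735, 0.0, 0.0]
ft_force: [0.0, 0.2, -0.2]
width: 0.0853
```

Request:
send_rows --pt "0 0 -0.5 0 0 0" --pt "0 0 -1 0 0 0" --pt "0 0 -1 0 0 0" --pt "0 0 -0.5 0 0 0" --pt "0 0 0 0 0 0"

```text
t: 14.0
ee_pos: [0.5847, -0.0724, 0.2135]
tool_rot: [0.678, 0.735, 0.002, 0.004]
ft_force: [-0.2, -0.2, 0.7]
width: 0.0856
```

```bash
python3 -c "
from h import *
s=cam('side'); crop(s,280,190,430,310,5,'b5s.png')
s=cam('top'); crop(s,170,200,460,380,2.7,'b5.png')
for o in moulds(s,None,185): print(np.round(o,2))
rows([.438,-.083,.19],1.46,5)"
```

```text
[408.52 241.23  31.72  58.07   0.42]
pos [ 0.5825 -0.072   0.2081] yaw 1.6524 tilt [ 0. -0. -1.] w 0.0849 t 14.1
[[0.0,-0.72,0.09,0,0,np.float64(0.48)],[-0.02,-0.72,0.09,0,0,np.float64(0.48)],[-0.05,-0.72,0.09,0,0,np.float64(0.48)],[-0.08,-0.72,0.09,0,0,np.float64(0.48)],[-0.11,-0.72,0.09,0,0,np.float64(0.48)]]
```

View pics/b5.png

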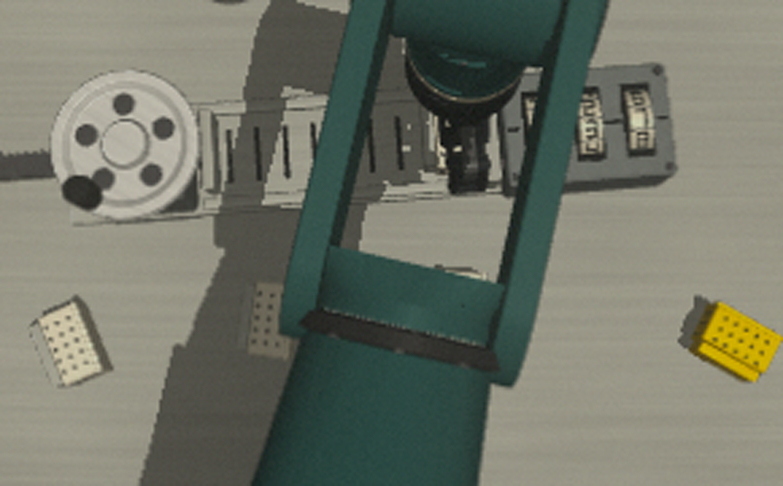

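View pics/b5s.png

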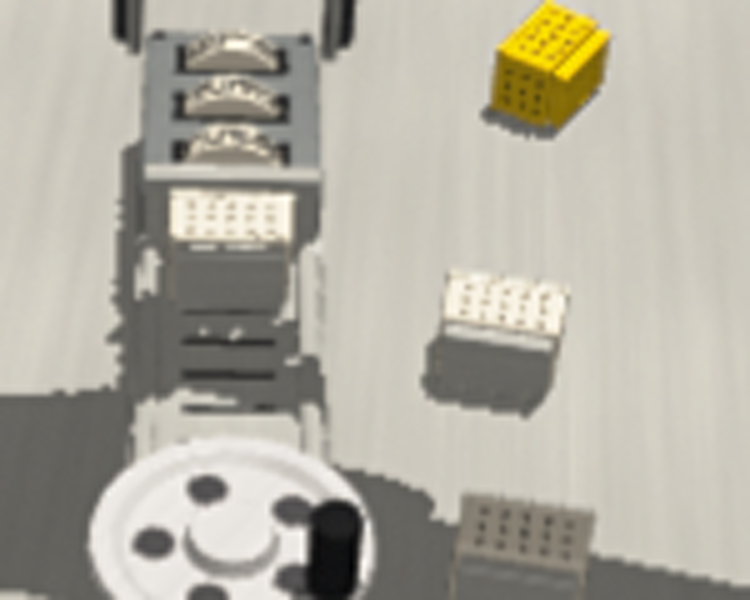

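Request:
send_rows --pt "0 -0.72 0.09 0 0 0.48" --pt "-0.02 -0.72 0.09 0 0 0.48" --pt "-0.03 -0.72 0.09 0 0 0.48" --pt "-0.06 -0.72 0.09 0 0 0.48" --pt "-0.09 -0.7 0.09 0 0 0.48"

```text
t: 14.6
ee_pos: [0.4369, -0.0803, 0.1873]
tool_rot: [0.746, 0.666, -0.001, -0.002]
ft_force: [0.8, 0.4, 0.3]
width: 0.0855
```

```bash
python3 -c "
from h import *
s=cam('side'); crop(s,280,160,430,280,5,'b6s.png')
s=cam('top'); crop(s,170,200,460,380,2.7,'b6.png')
for o in moulds(s,None,185): print(np.round(o,2))
rows([.440,-.0815,.038],1.46,4)"
```

```text
[408.76 240.8   30.58  55.87   0.43]
[ 5.9266e+02 -8.2370e+01  3.2780e+01  5.9780e+01  7.0000e-02]
pos [ 0.4351 -0.0801  0.1868] yaw 1.459 tilt [-0.007  0.002 -1.   ] w 0.0854 t 14.7
[[-0.01,0.03,0.93,0,0,np.float64(-0.0)],[-0.01,0.03,0.93,0,0,np.float64(-0.0)],[-0.01,0.03,0.93,0,0,np.float64(-0.0)],[-0.01,0.03,0.93,0,0,np.float64(-0.0)]]
```

View pics/b6.png

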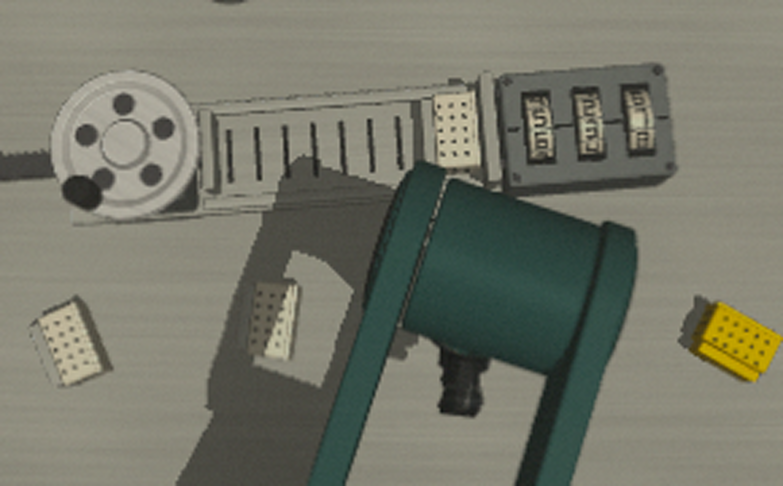

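View pics/b6s.png

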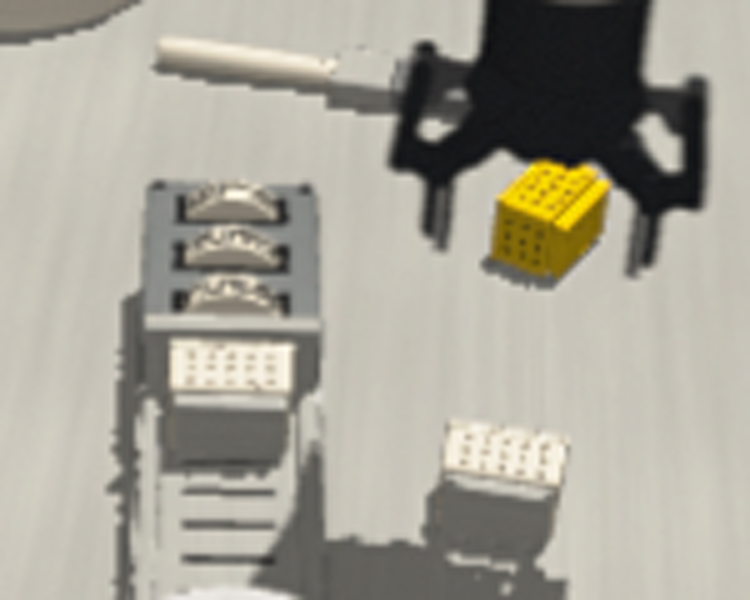

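Request:
send_rows --pt "-0.02 0.1 0.9 0 0 0" --pt "-0.02 0.01 0.95 0 0 0" --pt "0 0 0.9 0 0 0" --pt "0 0 0.6 0 0 0" --pt "0 0 0.35 0 0 0"

```text
t: 15.2
ee_pos: [0.4411, -0.0819, 0.0378]
tool_rot: [0.745, 0.667, -0.002, -0.003]
ft_force: [-0.7, -0.4, 0.8]
width: 0.0854
```

Request:
send_rows --pt "0 0 0 0 0 0" --pt "0 0 0 0 0 0" --pt "0 0 0 0 0 0" --pt "0 0 0 0 0 0" --pt "0 0 0 0 0 0" --hand 1

```text
t: 15.7
ee_pos: [0.4438, -0.0829, 0.0428]
tool_rot: [0.745, 0.667, 0.0, 0.0]
ft_force: [-0.4, -0.2, -2.1]
width: 0.061
```

Request:
send_rows --pt "0 0 -0.5 0 0 0" --pt "0 0 -1 0 0 0" --pt "0 0 -1 0 0 0" --pt "0 0 -0.5 0 0 0" --pt "0 0 0 0 0 0"

```text
t: 16.2
ee_pos: [0.4458, -0.0836, 0.1667]
tool_rot: [0.745, 0.667, 0.002, 0.004]
ft_force: [1.1, -0.4, -1.8]
width: 0.0608
```

```bash
python3 -c "
from h import *
s=cam('side'); crop(s,280,160,430,280,5,'b7s.png')
s=cam('top');q=onz(s,[[ (455/2.7+170),(130/2.7+200)]],.094);print(q)
m=[o for o in moulds(s,None,185)]; print(np.round(m,2))
rows(P(0,-82+50,163)+[.003,0,0],1.653,5)"
```

```text
[[ 0.581813   -0.07920881  0.094     ]]
[[ 4.0891e+02  2.4087e+02  3.0740e+01  5.6470e+01  4.5000e-01]
 [ 5.9261e+02 -8.1760e+01  3.1540e+01  5.9770e+01  7.0000e-02]]
pos [ 0.4432 -0.0827  0.1619] yaw 1.4604 tilt [ 0. -0. -1.] w 0.0609 t 16.3
[[0.38,0.64,-0.01,0,0,np.float64(-0.48)],[0.35,0.65,-0.01,0,0,np.float64(-0.48)],[0.32,0.67,-0.01,0,0,np.float64(-0.48)],[0.3,0.68,-0.01,0,0,np.float64(-0.48)],[0.27,0.69,-0.01,0,0,np.float64(-0.48)]]
```

View pics/b7s.png

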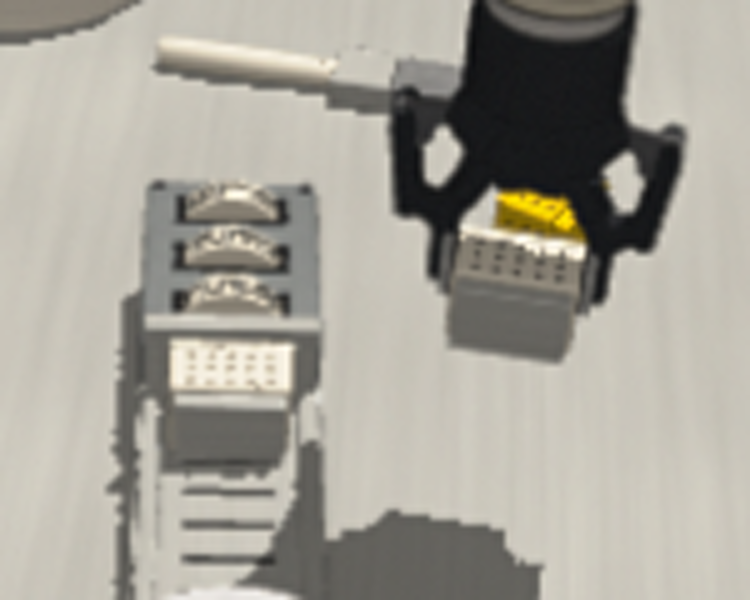

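Request:
send_rows --pt "0.38 0.64 -0.02 0 0 -0.48" --pt "0.35 0.65 -0.02 0 0 -0.48" --pt "0.32 0.67 -0.02 0 0 -0.48" --pt "0.3 0.68 -0.02 0 0 -0.48" --pt "0.27 0.69 -0.02 0 0 -0.48"

```text
t: 16.8
ee_pos: [0.5785, -0.0217, 0.1627]
tool_rot: [0.677, 0.736, -0.002, -0.002]
ft_force: [-0.1, -0.2, -1.3]
width: 0.0605
```

Request:
send_rows --pt "0 0 0.5 0 0 0" --pt "0 0 0.5 0 0 0" --pt "0 0 0.3 0 0 0" --pt "0 0 0 0 0 0" --pt "0 0 0 0 0 0"

```text
t: 17.3
ee_pos: [0.5785, -0.0225, 0.1134]
tool_rot: [0.678, 0.735, -0.001, -0.001]
ft_force: [-0.5, -0.4, -2.1]
width: 0.0609
```

```bash
python3 -c "
from h import *
rows(P(0,-82+50,93)+[.003,0,0],1.653,1)
s=cam('side'); crop(s,290,190,370,280,6.5,'b8s.png')
s=cam('top'); crop(s,240,210,410,300,4.5,'b8.png')
"
```

```text
pos [ 0.5785 -0.0225  0.1134] yaw 1.6522 tilt [-0.002  0.    -1.   ] w 0.0609 t 17.3
[[0.0,0.01,0.51,0,0,np.float64(-0.01)]]
```

View pics/b8s.png

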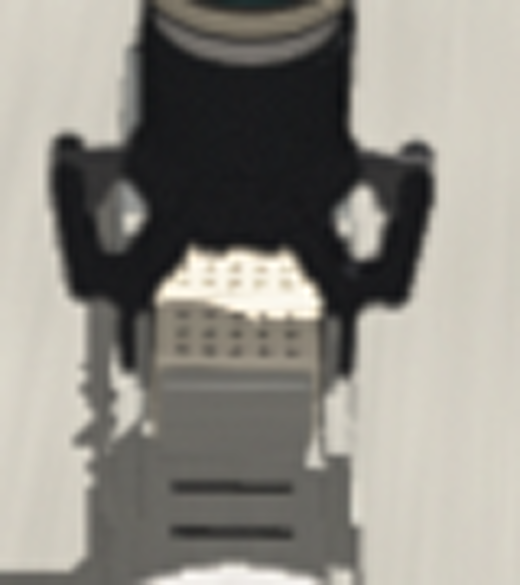

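View pics/b8.png

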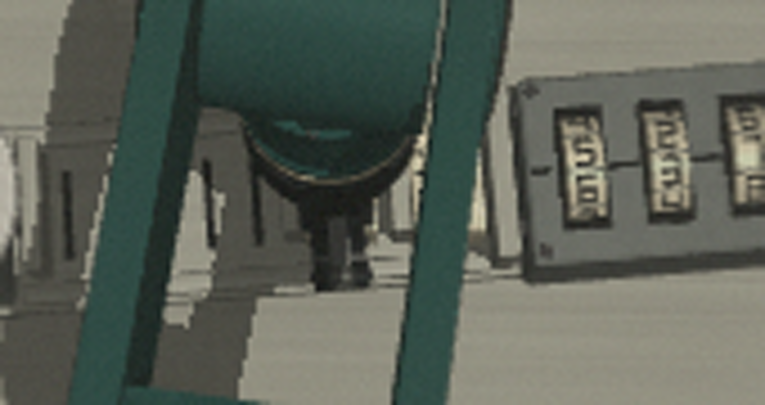

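Request:
send_rows --pt "0 0.03 0.3 0 0 0" --pt "0 0 0.15 0 0 0" --pt "0 0 0.05 0 0 0" --pt "0 0 0 0 0 0" --pt "0 0 0 0 0 0"

```text
t: 17.9
ee_pos: [0.5803, -0.0224, 0.0944]
tool_rot: [0.678, 0.735, -0.0, 0.0]
ft_force: [-0.0, -0.3, -2.5]
width: 0.0606
```

Request:
send_rows --pt "0 0 0.03 0 0 0" --pt "0 0 0.03 0 0 0" --pt "0 0 0 0 0 0"

```text
t: 18.2
ee_pos: [0.5801, -0.0224, 0.0918]
tool_rot: [0.678, 0.735, -0.0, -0.0]
ft_force: [-0.3, -0.3, -2.8]
width: 0.061
```

Request:
send_rows --pt "0 0 0.03 0 0 0" --pt "0 0 0.03 0 0 0" --pt "0 0 0 0 0 0"

```text
t: 18.5
ee_pos: [0.5804, -0.0224, 0.0915]
tool_rot: [0.678, 0.735, 0.0, 0.0]
ft_force: [-2.3, 1.0, 6.3]
width: 0.0611
```

Request:
send_rows --pt "0 0 -0.03 0 0 0" --pt "0 0 0 0 0 0" --pt "0 0 0 0 0 0" --pt "0 0 0 0 0 0" --hand -1

```text
t: 18.9
ee_pos: [0.5802, -0.0224, 0.0906]
tool_rot: [0.678, 0.735, -0.0, 0.0]
ft_force: [0.2, 0.6, -0.4]
width: 0.0852
```

Request:
send_rows --pt "0 0 -0.5 0 0 0" --pt "0 0 -1 0 0 0" --pt "0 0 -1 0 0 0" --pt "0 0 -0.4 0 0 0" --pt "0 0 0 0 0 0"

```text
t: 19.4
ee_pos: [0.582, -0.0226, 0.2109]
tool_rot: [0.678, 0.735, 0.002, 0.003]
ft_force: [0.9, 0.2, 0.7]
width: 0.0852
```

```bash
python3 -c "
from h import *
s=cam('top'); crop(s,170,200,460,380,2.7,'b9.png')
print(np.round(moulds(s,None,185),2))
s=cam('side'); crop(s,290,190,440,310,5,'b9s.png')
rows([.429,.076,.19],1.45,5)
"
```

```text
[[408.6  241.19  31.46  57.84   0.43]]
pos [ 0.58   -0.0223  0.2059] yaw 1.6524 tilt [-0.001  0.    -1.   ] w 0.0854 t 19.5
[[0.55,-0.71,0.08,0,0,np.float64(0.51)],[0.52,-0.73,0.08,0,0,np.float64(0.51)],[0.49,-0.75,0.08,0,0,np.float64(0.51)],[0.46,-0.77,0.08,0,0,np.float64(0.51)],[0.43,-0.79,0.08,0,0,np.float64(0.51)]]
```

View pics/b9s.png

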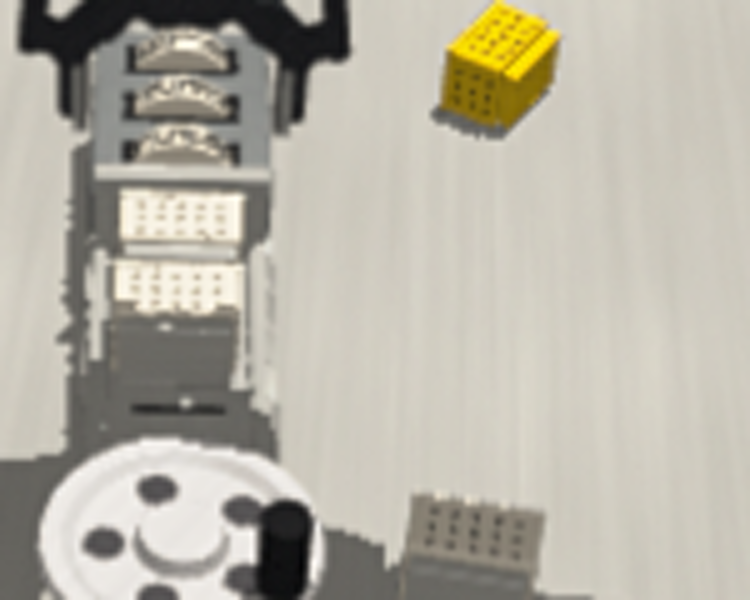

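View pics/b9.png

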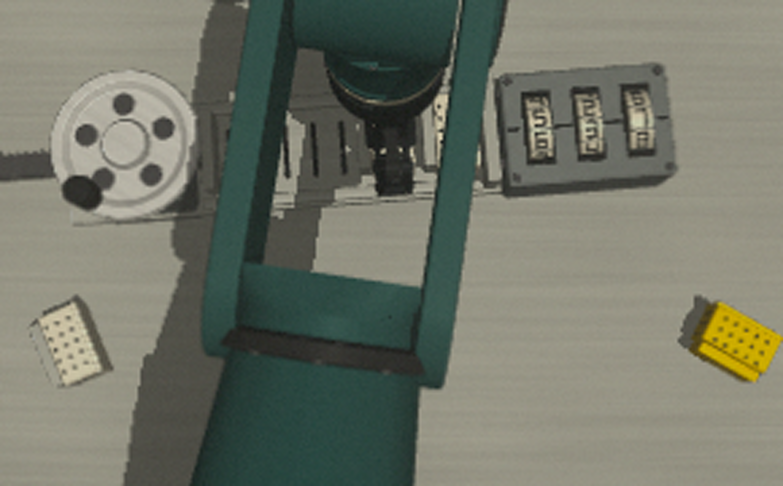

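Request:
send_rows --pt "0.55 -0.71 0.08 0 0 0.51" --pt "0.52 -0.73 0.08 0 0 0.51" --pt "0.49 -0.75 0.08 0 0 0.51" --pt "0.46 -0.77 0.08 0 0 0.51" --pt "0.43 -0.76 0.08 0 0 0.51"

```text
t: 20.0
ee_pos: [0.4285, 0.0763, 0.1876]
tool_rot: [0.75, 0.662, -0.002, -0.002]
ft_force: [0.2, 0.2, -0.1]
width: 0.0856
```

Request:
send_rows --pt "0 0 0 0 0 0" --pt "0 0 0 0 0 0" --pt "0 0 0 0 0 0"

```text
t: 20.3
ee_pos: [0.4314, 0.0754, 0.1897]
tool_rot: [0.749, 0.662, -0.001, -0.0]
ft_force: [1.0, -0.3, -0.1]
width: 0.0855
```

```bash
python3 -c "
from h import *
s=cam('side'); crop(s,290,180,440,310,4.6,'b10s.png')
s=cam('top'); crop(s,170,200,460,380,2.7,'b10.png')
rows([.430,.0765,.04],1.45,4)
"
```

```text
pos [0.4318 0.0752 0.1902] yaw 1.4476 tilt [-0.001 -0.    -1.   ] w 0.0855 t 20.4
[[0.01,-0.01,0.94,0,0,np.float64(-0.01)],[0.01,-0.01,0.94,0,0,np.float64(-0.01)],[0.01,-0.01,0.94,0,0,np.float64(-0.01)],[0.01,-0.01,0.94,0,0,np.float64(-0.01)]]
```

View pics/b10s.png

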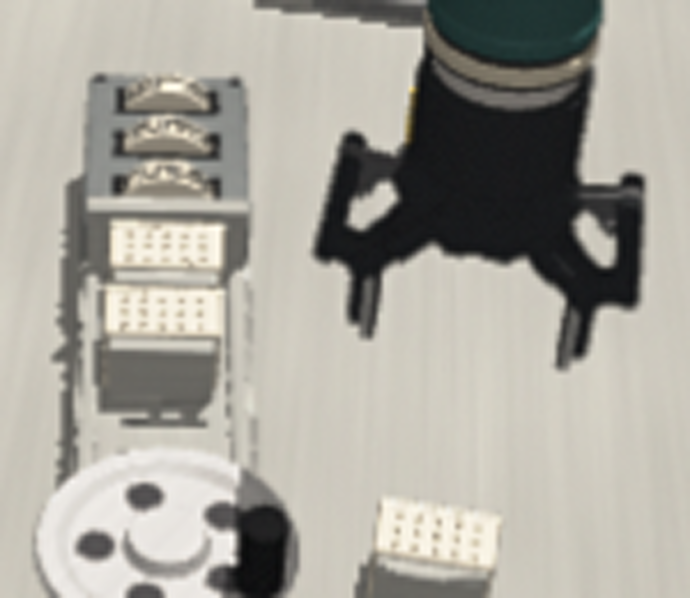

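View pics/b10.png

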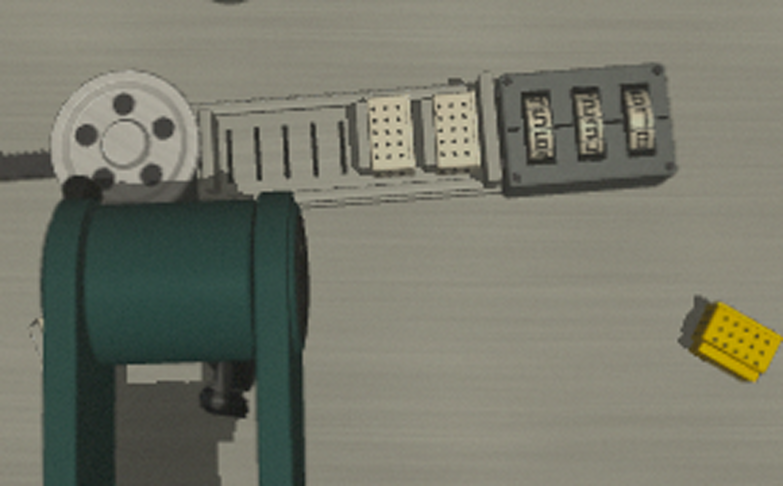

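Request:
send_rows --pt "0.03 -0.03 0.9 0 0 0" --pt "0 0 0.95 0 0 0" --pt "0 0 0.9 0 0 0" --pt "0 0 0.6 0 0 0" --pt "0 0 0.4 0 0 0"

```text
t: 20.9
ee_pos: [0.4293, 0.0764, 0.038]
tool_rot: [0.749, 0.662, -0.002, -0.001]
ft_force: [-1.1, 0.2, 1.0]
width: 0.0854
```

Request:
send_rows --pt "0 0 0 0 0 0" --pt "0 0 0 0 0 0" --pt "0 0 0 0 0 0" --pt "0 0 0 0 0 0" --pt "0 0 0 0 0 0" --hand 1

```text
t: 21.4
ee_pos: [0.4304, 0.0771, 0.0412]
tool_rot: [0.749, 0.663, 0.0, 0.0]
ft_force: [-0.0, -0.3, -2.6]
width: 0.0609
```

Request:
send_rows --pt "0 0 -0.5 0 0 0" --pt "0 0 -1 0 0 0" --pt "0 0 -1 0 0 0" --pt "0 0 -0.5 0 0 0" --pt "0 0 0 0 0 0"

```text
t: 21.9
ee_pos: [0.4325, 0.0772, 0.165]
tool_rot: [0.749, 0.663, 0.004, 0.003]
ft_force: [0.0, 0.6, -2.5]
width: 0.0609
```

```bash
python3 -c "
from h import *
s=cam('side'); crop(s,290,180,440,310,4.6,'b11s.png')
rows(P(0,18,165)+[.003,0,0],1.653,4)
s=cam('top'); crop(s,170,200,460,380,2.7,'b11.png')
q=onz(s,[[(343/2.7+170),(140/2.7+200)]],.05); print(toP(q))
"
```

```text
pos [0.431  0.0772 0.1622] yaw 1.4485 tilt [ 0.004  0.    -1.   ] w 0.0608 t 21.95
[[-0.2,0.93,-0.02,0,0,np.float64(-0.64)],[-0.25,0.92,-0.02,0,0,np.float64(-0.64)],[-0.29,0.9,-0.02,0,0,np.float64(-0.64)],[-0.34,0.89,-0.02,0,0,np.float64(-0.64)]]
[[ 7.92959461  3.53776094 50.        ]]
```

View pics/b11s.png

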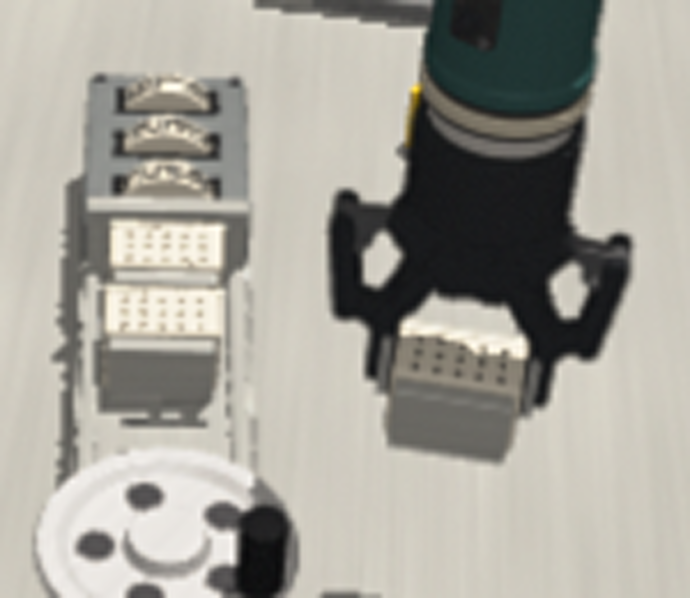

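Request:
send_rows --pt "-0.2 0.93 -0.03 0 0 -0.64" --pt "-0.25 0.92 -0.03 0 0 -0.64" --pt "-0.29 0.9 -0.02 0 0 -0.64" --pt "-0.34 0.89 -0.02 0 0 -0.64" --pt "0 0 0 0 0 0"

```text
t: 22.5
ee_pos: [0.5758, 0.0254, 0.1601]
tool_rot: [0.678, 0.735, -0.002, -0.001]
ft_force: [-1.3, 0.6, -3.5]
width: 0.0611
```

Request:
send_rows --pt "0 0 0.5 0 0 0" --pt "0 0 0.5 0 0 0" --pt "0 0 0.3 0 0 0" --pt "0 0 0 0 0 0" --pt "0 0 0 0 0 0"

```text
t: 23.0
ee_pos: [0.5732, 0.0274, 0.1121]
tool_rot: [0.677, 0.736, -0.0, -0.001]
ft_force: [0.1, 1.0, -3.0]
width: 0.0611
```

```bash
python3 -c "
from h import *
rows(P(0,18,92)+[.003,0,0],1.653,1)
s=cam('side'); crop(s,290,190,370,280,6.5,'b12s.png')
s=cam('top'); crop(s,240,210,410,300,4.5,'b12.png')
"
```

```text
pos [0.5732 0.0274 0.1121] yaw 1.6533 tilt [-0.001  0.    -1.   ] w 0.0611 t 23.0
[[0.0,0.04,0.5,0,0,np.float64(0.0)]]
```

View pics/b12s.png

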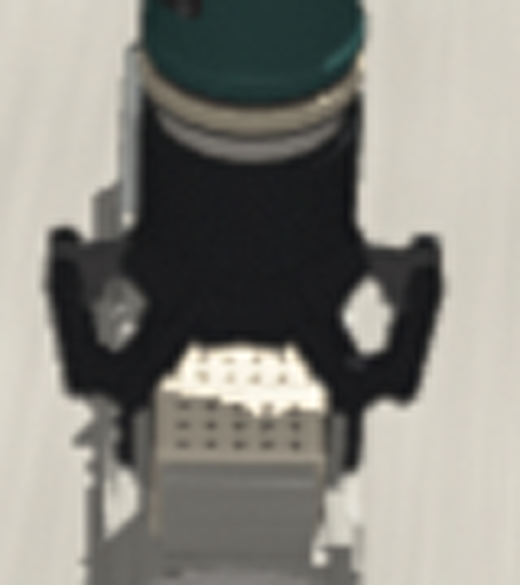

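View pics/b12.png

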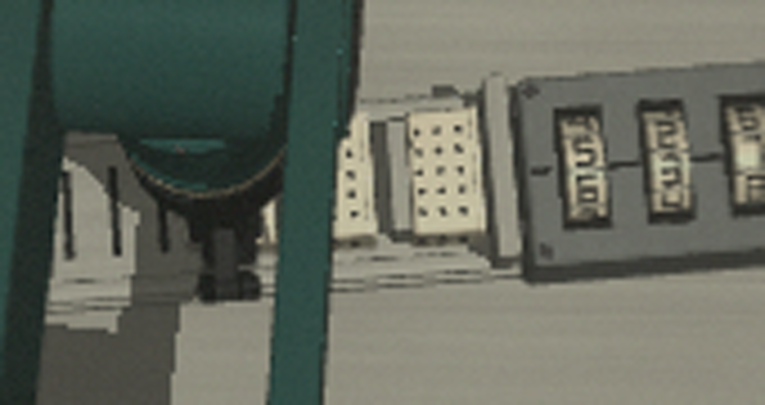

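Request:
send_rows --pt "0 0.05 0.3 0 0 0" --pt "0 0 0.15 0 0 0" --pt "0 0 0.04 0 0 0" --pt "0 0 0.03 0 0 0" --pt "0 0 0 0 0 0"

```text
t: 23.6
ee_pos: [0.5758, 0.0273, 0.0917]
tool_rot: [0.677, 0.736, -0.0, -0.0]
ft_force: [-0.8, 0.6, -2.9]
width: 0.061
```

Request:
send_rows --pt "0 0 0.02 0 0 0" --pt "0 0 0 0 0 0"

```text
t: 23.8
ee_pos: [0.576, 0.0274, 0.0913]
tool_rot: [0.677, 0.736, 0.0, 0.0]
ft_force: [0.5, 0.2, -3.0]
width: 0.0607
```

Request:
send_rows --pt "0 0 0.03 0 0 0" --pt "0 0 0 0 0 0"

```text
t: 24.0
ee_pos: [0.5761, 0.0274, 0.0909]
tool_rot: [0.677, 0.736, 0.0, 0.0]
ft_force: [-2.3, 0.5, 2.7]
width: 0.0608
```

Request:
send_rows --pt "-0.05 0 -0.02 0 0 0" --pt "-0.05 0 0 0 0 0" --pt "-0.05 0 0 0 0 0" --pt "0 0 0 0 0 0"

```text
t: 24.4
ee_pos: [0.5765, 0.0216, 0.0909]
tool_rot: [0.677, 0.736, 0.001, -0.0]
ft_force: [-1.0, 3.0, 0.4]
width: 0.0609
```

Request:
send_rows --pt "-0.05 0 0 0 0 0" --pt "-0.05 0 0 0 0 0" --pt "0 0 0 0 0 0"

```text
t: 24.7
ee_pos: [0.5769, 0.0173, 0.0909]
tool_rot: [0.677, 0.736, 0.0, 0.0]
ft_force: [-0.5, 3.8, 1.4]
width: 0.0608
```

Request:
send_rows --pt "-0.05 0 0 0 0 0" --pt "-0.04 0 0 0 0 0" --pt "0 0 0 0 0 0"

```text
t: 25.0
ee_pos: [0.577, 0.0142, 0.0909]
tool_rot: [0.677, 0.736, 0.0, -0.0]
ft_force: [0.9, 4.2, 1.9]
width: 0.0608
```

Request:
send_rows --pt "0 0 0 0 0 0" --pt "0 0 0 0 0 0" --pt "0 0 0 0 0 0" --pt "0 0 0 0 0 0" --hand -1

```text
t: 25.4
ee_pos: [0.577, 0.0133, 0.0906]
tool_rot: [0.678, 0.736, -0.0, 0.0]
ft_force: [-0.7, 0.7, -0.7]
width: 0.0854
```

Request:
send_rows --pt "0 0 -0.5 0 0 0" --pt "0 0 -1 0 0 0" --pt "0 0 -1 0 0 0" --pt "0 0 -0.4 0 0 0" --pt "0 0 0 0 0 0"

```text
t: 25.9
ee_pos: [0.5788, 0.0134, 0.211]
tool_rot: [0.677, 0.736, 0.002, 0.003]
ft_force: [-0.4, -0.3, 0.1]
width: 0.0851
```

```bash
python3 -c "
from h import *
s=cam('top'); crop(s,170,200,460,380,2.7,'b13.png')
print(np.round(moulds(s,None,185),2))
s=cam('side'); crop(s,290,190,430,390,3,'b13s.png')
"
```

```text
[[ 4.0851e+02  2.4118e+02  3.1470e+01  5.7060e+01  4.3000e-01]
 [ 5.9392e+02 -8.5510e+01  3.4090e+01  6.3620e+01  9.0000e-02]]
```

View pics/b13s.png

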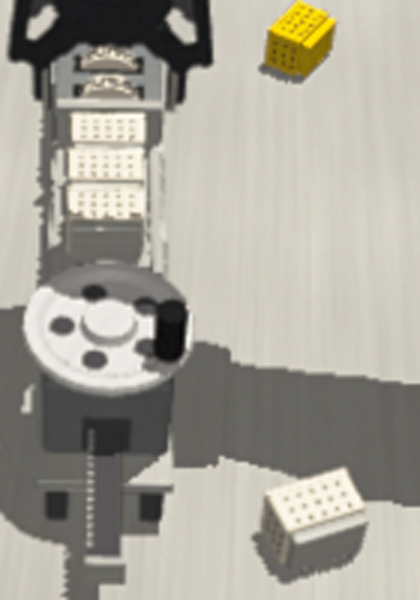

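View pics/b13.png

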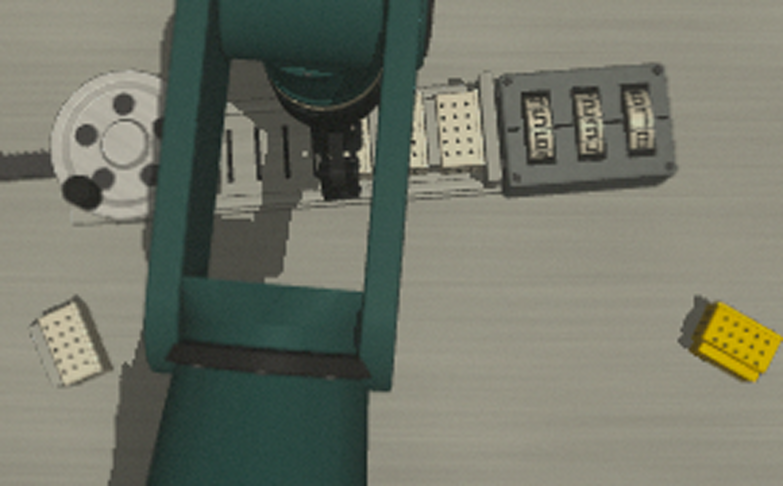

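```bash
python3 -c "
from h import *
rows([.42,.10,.21],1.653,5)
"
```

```text
pos [0.5767 0.0136 0.206 ] yaw 1.653 tilt [-0.001 -0.    -1.   ] w 0.0857 t 26.0
[[0.49,-0.75,-0.02,0,0,np.float64(0.0)],[0.49,-0.75,-0.02,0,0,np.float64(0.0)],[0.49,-0.75,-0.02,0,0,np.float64(0.0)],[0.49,-0.75,-0.02,0,0,np.float64(0.0)],[0.49,-0.75,-0.02,0,0,np.float64(0.0)]]
```

Request:
send_rows --pt "0.49 -0.75 -0.02 0 0 0" --pt "0.49 -0.75 -0.02 0 0 0" --pt "0.49 -0.75 -0.02 0 0 0" --pt "0.49 -0.75 -0.02 0 0 0" --pt "0.49 -0.75 -0.02 0 0 0"

```text
t: 26.5
ee_pos: [0.4169, 0.0994, 0.2078]
tool_rot: [0.678, 0.735, -0.002, -0.002]
ft_force: [0.9, 0.4, 0.3]
width: 0.0854
```

```bash
python3 -c "
from h import *
s=cam('top')
print(np.round(moulds(s,None,185),2))
rows([.405,.2455,.19],2.0,5)
"
```

```text
[[ 5.8651e+02  1.0770e+01  3.3120e+01  5.9760e+01  1.1000e-01]
 [ 5.9076e+02 -3.7290e+01  3.3250e+01  5.9820e+01  9.0000e-02]
 [ 5.9320e+02 -8.5200e+01  3.2130e+01  5.9930e+01  8.0000e-02]]
pos [0.4127 0.1016 0.2079] yaw 1.6556 tilt [-0.009  0.002 -1.   ] w 0.0852 t 26.55
[[0.72,0.02,0.09,0,0,np.float64(-0.86)],[0.72,0.07,0.09,0,0,np.float64(-0.86)],[0.71,0.12,0.09,0,0,np.float64(-0.86)],[0.7,0.17,0.09,0,0,np.float64(-0.86)],[0.69,0.22,0.09,0,0,np.float64(-0.86)]]
```

Request:
send_rows --pt "0.72 -0.02 0.09 0 0 -0.86" --pt "0.72 0.03 0.09 0 0 -0.86" --pt "0.71 0.1 0.09 0 0 -0.86" --pt "0.7 0.15 0.09 0 0 -0.86" --pt "0.69 0.2 0.09 0 0 -0.86"

```text
t: 27.05
ee_pos: [0.4052, 0.2427, 0.1899]
tool_rot: [0.54, 0.841, -0.002, -0.001]
ft_force: [-0.3, -0.4, 1.0]
width: 0.0851
```

Request:
send_rows --pt "0 0 0 0 0 0" --pt "0 0 0 0 0 0" --pt "0 0 0 0 0 0"

```text
t: 27.35
ee_pos: [0.4061, 0.2413, 0.1915]
tool_rot: [0.542, 0.84, -0.001, -0.0]
ft_force: [0.4, -1.3, -0.1]
width: 0.0852
```

```bash
python3 -c "
from h import *
rows([.405,.2455,.04],2.0,4)
s=cam('side'); crop(s,310,260,470,420,3.7,'b14s.png')
s=cam('top'); crop(s,80,200,340,380,3,'b14.png')
"
```

```text
pos [0.4061 0.2413 0.1915] yaw 1.9961 tilt [-0.002 -0.002 -1.   ] w 0.0852 t 27.35
[[0.03,0.0,0.95,0,0,np.float64(-0.01)],[0.03,0.0,0.95,0,0,np.float64(-0.01)],[0.03,0.0,0.95,0,0,np.float64(-0.01)],[0.03,0.0,0.95,0,0,np.float64(-0.01)]]
```

View pics/b14s.png

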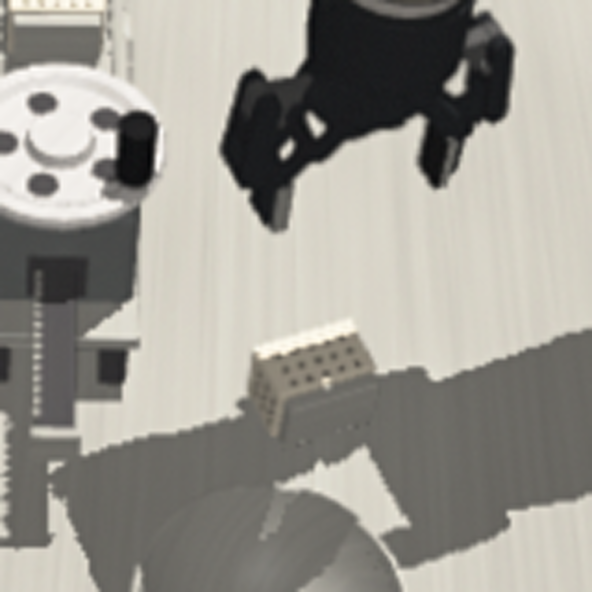

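View pics/b14.png

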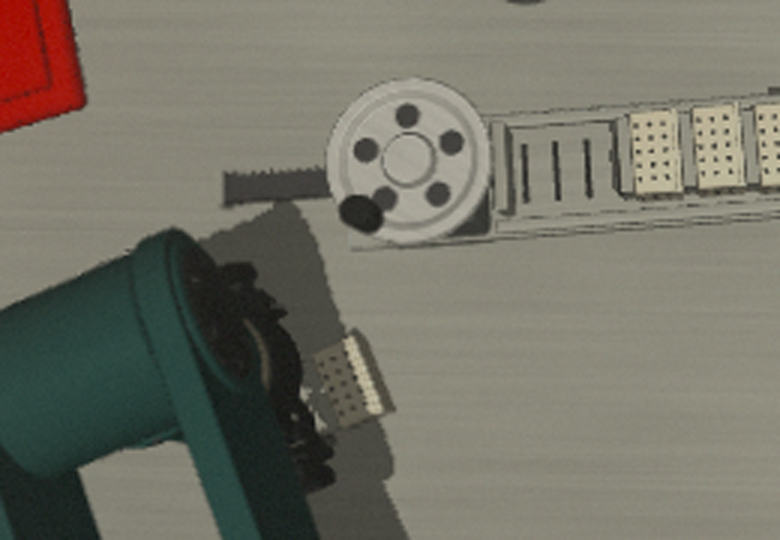

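Request:
send_rows --pt "0.1 0 0.9 0 0 0" --pt "0.02 0 0.95 0 0 0" --pt "0 0 0.9 0 0 0" --pt "0 0 0.6 0 0 0" --pt "0 0 0.4 0 0 0"

```text
t: 27.95
ee_pos: [0.4034, 0.2451, 0.0404]
tool_rot: [0.542, 0.84, -0.001, -0.001]
ft_force: [0.7, -0.0, 0.6]
width: 0.0856
```

Request:
send_rows --pt "0 0 0 0 0 0" --pt "0 0 0 0 0 0" --pt "0 0 0 0 0 0" --pt "0 0 0 0 0 0" --pt "0 0 0 0 0 0" --hand 1

```text
t: 28.45
ee_pos: [0.4047, 0.2466, 0.0434]
tool_rot: [0.542, 0.841, 0.0, 0.0]
ft_force: [-0.6, -0.3, -0.5]
width: 0.0609
```

Request:
send_rows --pt "0 0 -0.5 0 0 0" --pt "0 0 -1 0 0 0" --pt "0 0 -1 0 0 0" --pt "0 0 -0.7 0 0 0" --pt "0 0 0 0 0 0"

```text
t: 28.95
ee_pos: [0.407, 0.2479, 0.1762]
tool_rot: [0.541, 0.841, 0.005, 0.003]
ft_force: [0.7, -0.0, -2.2]
width: 0.0606
```

```bash
python3 -c "
from h import *
rows([.42,.09,.19],1.653,5)
s=cam('side'); crop(s,310,220,470,380,3.7,'b15s.png')
s=cam('top')
print(np.round(moulds(s,None,185),2))
"
```

```text
pos [0.407  0.2479 0.1762] yaw 1.9974 tilt [ 0.01   0.005 -1.   ] w 0.0606 t 28.95
[[-0.75,-0.27,-0.07,0,0,np.float64(0.86)],[-0.76,-0.22,-0.07,0,0,np.float64(0.86)],[-0.78,-0.16,-0.07,0,0,np.float64(0.86)],[-0.78,-0.11,-0.07,0,0,np.float64(0.86)],[-0.79,-0.05,-0.07,0,0,np.float64(0.86)]]
[[ 5.8668e+02  1.1270e+01  3.2160e+01  5.8850e+01  1.1000e-01]
 [ 5.9077e+02 -3.6450e+01  3.1590e+01  5.9610e+01  9.0000e-02]
 [ 5.9323e+02 -8.3800e+01  2.9270e+01  5.9880e+01  9.0000e-02]]
```

View pics/b15s.png

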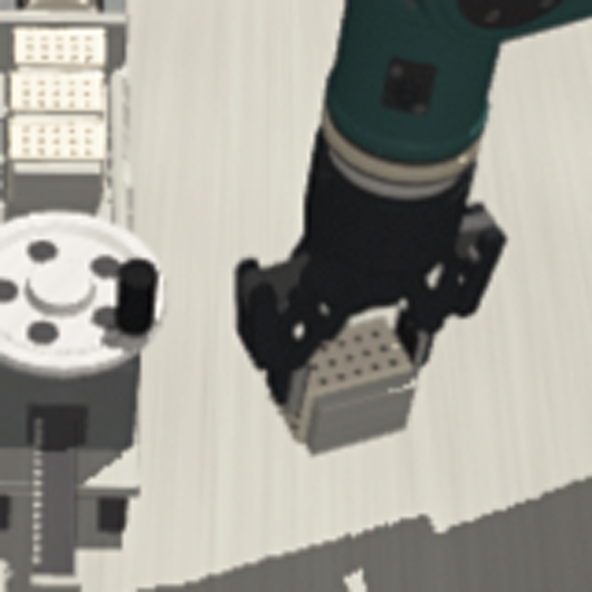

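Request:
send_rows --pt "-0.75 -0.27 -0.1 0 0 0.86" --pt "-0.76 -0.22 -0.1 0 0 0.86" --pt "-0.78 -0.16 -0.07 0 0 0.86" --pt "-0.78 -0.11 -0.07 0 0 0.86" --pt "-0.79 -0.05 -0.07 0 0 0.86"

```text
t: 29.55
ee_pos: [0.4158, 0.0873, 0.1841]
tool_rot: [0.678, 0.735, -0.002, -0.002]
ft_force: [0.2, 0.3, -1.8]
width: 0.0609
```

```bash
python3 -c "
from h import *
rows(P(0,57,175)+[.003,0,0],1.653,4)
"
```

```text
pos [0.4158 0.0873 0.1841] yaw 1.6507 tilt [-0.006 -0.    -1.   ] w 0.0609 t 29.55
[[-0.21,0.96,0.06,0,0,np.float64(-0.01)],[-0.21,0.96,0.06,0,0,np.float64(-0.01)],[-0.21,0.96,0.06,0,0,np.float64(-0.01)],[-0.21,0.96,0.06,0,0,np.float64(-0.01)]]
```

Request:
send_rows --pt "-0.21 0.96 0.03 0 0 0" --pt "-0.21 0.96 0.03 0 0 0" --pt "-0.21 0.96 0.05 0 0 0" --pt "-0.21 0.92 0.05 0 0 0" --pt "0 0 0 0 0 0"

```text
t: 30.05
ee_pos: [0.5734, 0.0664, 0.1749]
tool_rot: [0.678, 0.735, -0.003, -0.002]
ft_force: [-1.0, -0.4, -2.4]
width: 0.0607
```

Request:
send_rows --pt "0 0 0.4 0 0 0" --pt "0 0 0.4 0 0 0" --pt "0 0 0.4 0 0 0" --pt "0 0 0.2 0 0 0" --pt "0 0 0 0 0 0"

```text
t: 30.55
ee_pos: [0.5693, 0.0676, 0.1213]
tool_rot: [0.677, 0.736, -0.002, -0.002]
ft_force: [0.1, -0.6, -1.4]
width: 0.061
```

```bash
python3 -c "
from h import *
rows(P(0,57,92)+[.003,0,0],1.653,1)
s=cam('side'); crop(s,280,190,380,310,5,'b16s.png')
s=cam('top'); crop(s,200,210,370,300,4.5,'b16.png')
"
```

```text
pos [0.5693 0.0676 0.1213] yaw 1.6533 tilt [-0.007 -0.    -1.   ] w 0.061 t 30.55
[[-0.04,0.05,0.73,0,0,np.float64(0.0)]]
```

View pics/b16s.png

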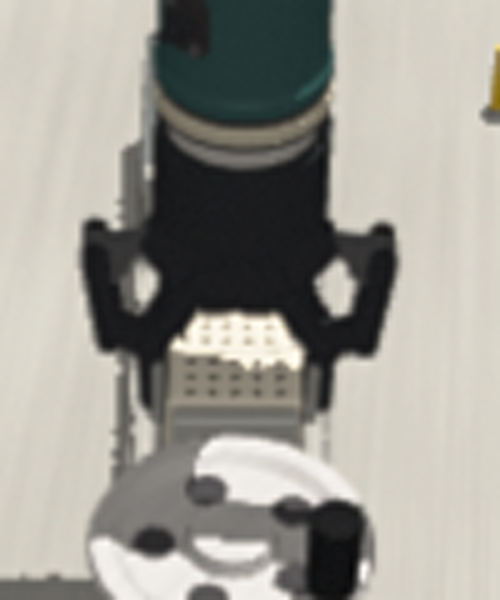

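View pics/b16.png

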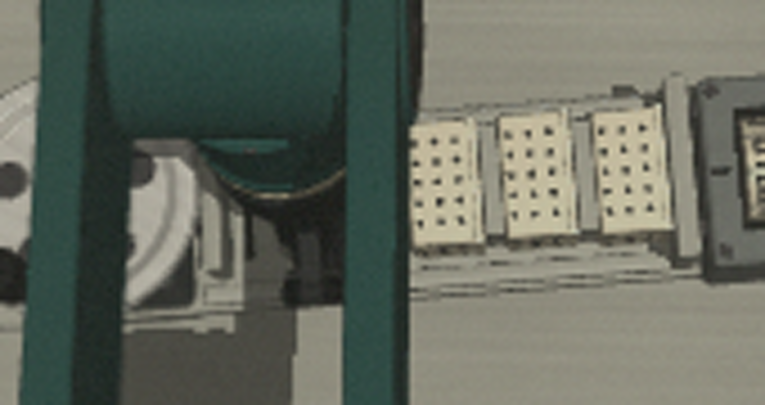

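Request:
send_rows --pt "-0.02 0.05 0.3 0 0 0" --pt "0 0 0.2 0 0 0" --pt "0 0 0.1 0 0 0" --pt "0 0 0 0 0 0" --pt "0 0 0 0 0 0"

```text
t: 31.15
ee_pos: [0.5738, 0.067, 0.1006]
tool_rot: [0.677, 0.736, -0.0, 0.0]
ft_force: [-0.1, -0.1, -0.7]
width: 0.0607
```

```bash
python3 -c "
from h import *
rows(P(0,57,92)+[.003,0,0],1.653,1)
s=cam('side'); crop(s,290,190,370,280,6.5,'b17s.png')
"
```

```text
pos [0.5738 0.067  0.1006] yaw 1.6532 tilt [-0. -0. -1.] w 0.0607 t 31.15
[[-0.01,-0.06,0.22,0,0,np.float64(0.0)]]
```

View pics/b17s.png

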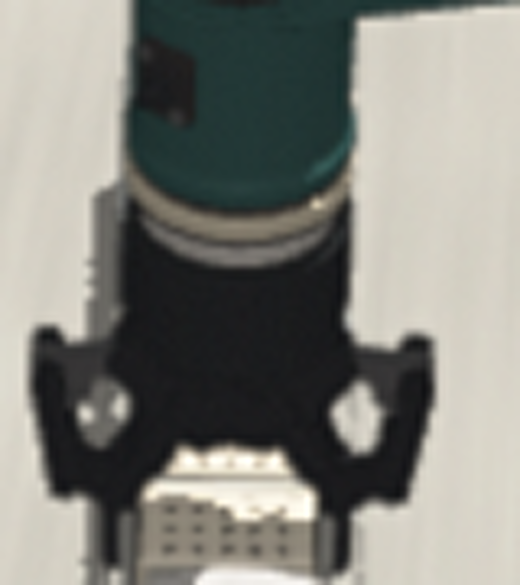

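Request:
send_rows --pt "0 -0.03 0.08 0 0 0" --pt "0 0 0.06 0 0 0" --pt "0 0 0.03 0 0 0" --pt "0 0 0 0 0 0" --pt "0 0 0 0 0 0"

```text
t: 31.7
ee_pos: [0.5725, 0.0668, 0.0939]
tool_rot: [0.677, 0.736, -0.0, 0.0]
ft_force: [0.5, 0.4, -2.3]
width: 0.0609
```

Request:
send_rows --pt "0 0 0.02 0 0 0" --pt "0 0 0 0 0 0"

```text
t: 31.9
ee_pos: [0.5728, 0.0669, 0.0934]
tool_rot: [0.677, 0.736, 0.0, 0.0]
ft_force: [-0.2, 0.2, -1.6]
width: 0.0607
```

Bottom expected near 0.0932; a touch more, then slide toward the row.

Request:
send_rows --pt "0 0 0.03 0 0 0" --pt "0 0 0 0 0 0"

```text
t: 32.1
ee_pos: [0.5728, 0.0669, 0.0934]
tool_rot: [0.677, 0.736, 0.0, 0.0]
ft_force: [-3.3, 0.3, 4.5]
width: 0.0605
```

Request:
send_rows --pt "-0.05 0 0 0 0 0" --pt "-0.05 0 0 0 0 0" --pt "0 0 0 0 0 0"

```text
t: 32.4
ee_pos: [0.5737, 0.0638, 0.0934]
tool_rot: [0.677, 0.736, 0.002, 0.0]
ft_force: [-1.7, 3.0, 5.8]
width: 0.0607
```

Request:
send_rows --pt "-0.03 0 0 0 0 0" --pt "-0.03 0 0 0 0 0" --pt "0 0 0 0 0 0"

```text
t: 32.7
ee_pos: [0.5741, 0.0616, 0.0934]
tool_rot: [0.677, 0.736, 0.002, 0.0]
ft_force: [0.3, 3.4, 4.9]
width: 0.0611
```

Request:
send_rows --pt "0 0 -0.02 0 0 0" --pt "0 0 0 0 0 0" --pt "0 0 0 0 0 0" --pt "0 0 0 0 0 0" --hand -1

```text
t: 33.1
ee_pos: [0.5729, 0.0602, 0.0923]
tool_rot: [0.677, 0.736, -0.0, -0.0]
ft_force: [-0.3, 0.7, 0.8]
width: 0.0854
```

Request:
send_rows --pt "0 0 -0.5 0 0 0" --pt "0 0 -1 0 0 0" --pt "0 0 -1 0 0 0" --pt "0 0 -1 0 0 0" --pt "0 0 -1 0 0 0"

```text
t: 33.6
ee_pos: [0.5728, 0.0603, 0.274]
tool_rot: [0.677, 0.736, -0.0, 0.0]
ft_force: [0.3, 0.2, -0.2]
width: 0.0858
```

```bash
python3 -c "
from h import *
s=cam('side'); crop(s,290,180,410,310,4.6,'b18s.png')
s=cam('top'); crop(s,160,200,420,300,3,'b18.png')
rows([.43,.10,.27],.37,9)
"
```

```text
pos [0.5755 0.0603 0.2808] yaw 1.653 tilt [ 0.014 -0.    -1.   ] w 0.0855 t 33.7
[[0.14,-0.39,0.03,0,0,np.float64(1.78)],[0.09,-0.41,0.03,0,0,np.float64(1.78)],[0.03,-0.42,0.03,0,0,np.float64(1.78)],[-0.03,-0.42,0.03,0,0,np.float64(1.78)],[-0.09,-0.41,0.03,0,0,np.float64(1.78)]]
[[-0.15,-0.39,0.03,0,0,np.float64(1.78)],[-0.2,-0.37,0.03,0,0,np.float64(1.78)],[-0.25,-0.33,0.03,0,0,np.float64(1.78)],[-0.3,-0.29,0.03,0,0,np.float64(1.78)]]
```

View pics/b18s.png

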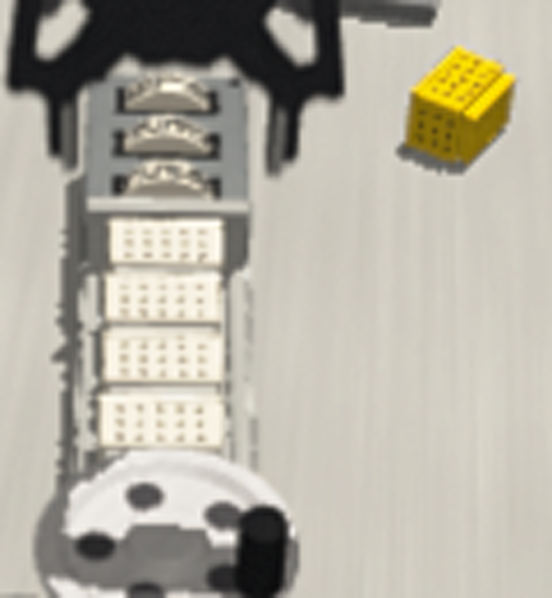

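View pics/b18.png

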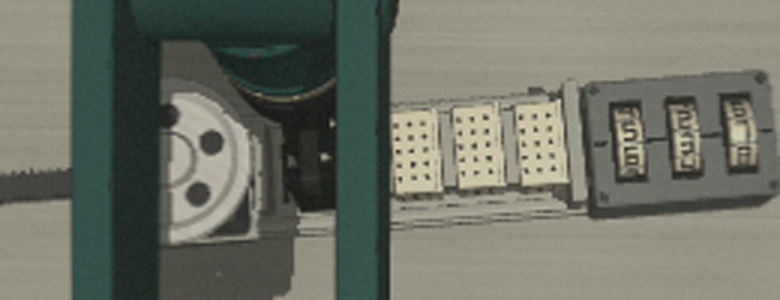

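```bash
python3 -c "
from h import *
rows([.5205,.210,.255],2.49,12)
"
```

```text
pos [0.5755 0.0603 0.2808] yaw 1.653 tilt [ 0.014 -0.    -1.   ] w 0.0855 t 33.7
[[0.32,-0.09,0.05,0,0,np.float64(-0.87)],[0.33,-0.07,0.05,0,0,np.float64(-0.87)],[0.33,-0.04,0.05,0,0,np.float64(-0.87)],[0.33,-0.02,0.05,0,0,np.float64(-0.87)],[0.33,0.0,0.05,0,0,np.float64(-0.87)]]
[[0.33,0.03,0.05,0,0,np.float64(-0.87)],[0.33,0.05,0.05,0,0,np.float64(-0.87)],[0.32,0.07,0.05,0,0,np.float64(-0.87)],[0.32,0.09,0.05,0,0,np.float64(-0.87)],[0.31,0.12,0.05,0,0,np.float64(-0.87)]]
[[0.3,0.14,0.05,0,0,np.float64(-0.87)],[0.29,0.16,0.05,0,0,np.float64(-0.87)]]
```

Request:
send_rows --pt "0.32 -0.09 0.05 0 0 -0.87" --pt "0.33 -0.07 0.05 0 0 -0.87" --pt "0.33 -0.04 0.05 0 0 -0.87" --pt "0.33 -0.02 0.05 0 0 -0.87" --pt "0.33 0 0.05 0 0 -0.87" --hand 0

```text
t: 34.2
ee_pos: [0.5496, 0.1231, 0.2615]
tool_rot: [0.539, 0.842, -0.001, -0.0]
ft_force: [-0.0, 0.3, 0.3]
width: 0.0428
```

Request:
send_rows --pt "0.33 0.03 0.05 0 0 -0.87" --pt "0.33 0.05 0.05 0 0 -0.87" --pt "0.32 0.07 0.05 0 0 -0.87" --pt "0.32 0.09 0.05 0 0 -0.87" --pt "0.31 0.12 0.05 0 0 -0.87"

```text
t: 34.7
ee_pos: [0.5268, 0.1854, 0.2515]
tool_rot: [0.385, 0.923, -0.001, -0.001]
ft_force: [0.5, -0.1, 0.6]
width: 0.0431
```

Request:
send_rows --pt "0.3 0.14 0.05 0 0 -0.87" --pt "0.29 0.16 0.05 0 0 -0.87" --pt "0 0 0 0 0 0" --pt "0 0 0 0 0 0" --pt "0 0 0 0 0 0"

```text
t: 35.2
ee_pos: [0.5186, 0.2095, 0.2484]
tool_rot: [0.322, 0.947, -0.0, 0.0]
ft_force: [0.8, 0.3, -0.3]
width: 0.0426
```

```bash
python3 -c "
from h import *
rows([.5205,.210,.179],2.49,2)
s=cam('side'); crop(s,270,210,420,330,5,'k3s.png')
s=cam('top'); crop(s,160,200,420,300,3,'k3.png')
"
```

```text
pos [0.5186 0.2095 0.2484] yaw 2.4868 tilt [-0.    -0.001 -1.   ] w 0.0426 t 35.2
[[-0.02,0.02,0.87,0,0,np.float64(-0.02)],[-0.02,0.02,0.87,0,0,np.float64(-0.02)]]
```

View pics/k3s.png

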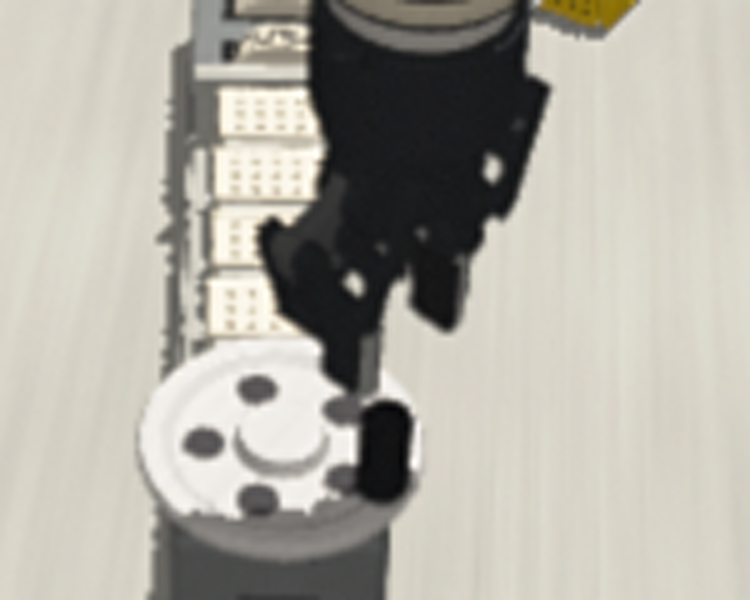

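View pics/k3.png

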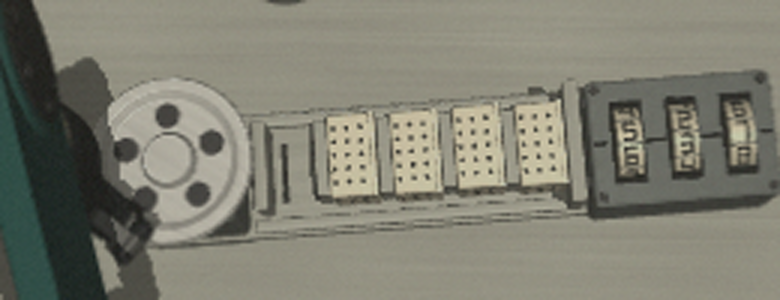

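Request:
send_rows --pt "-0.02 0.03 0.5 0 0 0" --pt "0 0 0.5 0 0 0" --pt "0 0 0.45 0 0 0" --pt "0 0 0.3 0 0 0" --pt "0 0 0 0 0 0"

```text
t: 35.8
ee_pos: [0.5188, 0.2099, 0.1764]
tool_rot: [0.321, 0.947, -0.001, -0.002]
ft_force: [-0.3, 1.0, -0.6]
width: 0.0423
```

Request:
send_rows --pt "0 0 0 0 0 0" --pt "0 0 0 0 0 0" --pt "0 0 0 0 0 0" --pt "0 0 0 0 0 0" --pt "0 0 0 0 0 0" --hand 1

```text
t: 36.3
ee_pos: [0.5196, 0.2097, 0.1798]
tool_rot: [0.321, 0.947, -0.001, 0.0]
ft_force: [-3.9, -4.7, 2.7]
width: 0.0205
```

Run:
```python
from h import *
C=np.array([.5591,.1810]); p=manip.state()["ee_pos"][:2]-C; f=np.arctan2(p[1],p[0]); psi=yaw(); print(manip.state()["ee_pos"],f,np.hypot(*p),psi)
for i in range(14):
    th=.4; d=f-th/2-np.pi/2-psi; L=2*.049*np.sin(th/2)/.04; print(f"[{L*np.cos(d):.2f},{-L*np.sin(d):.2f},0,0,0,0]",end=", " if i%5<4 else "\n"); f-=th
print(f)
```

```text
[0.51955338 0.20966615 0.17983459] 2.5143698686867224 0.048843459758067656 2.4878762636632956
[-0.08,0.48,0,0,0,0], [-0.26,0.41,0,0,0,0], [-0.40,0.27,0,0,0,0], [-0.48,0.10,0,0,0,0], [-0.48,-0.10,0,0,0,0]
[-0.40,-0.28,0,0,0,0], [-0.26,-0.41,0,0,0,0], [-0.08,-0.48,0,0,0,0], [0.11,-0.47,0,0,0,0], [0.29,-0.39,0,0,0,0]
[0.42,-0.25,0,0,0,0], [0.48,-0.07,0,0,0,0], [0.47,0.13,0,0,0,0], [0.38,0.30,0,0,0,0], -3.0856301313132772
```

Request:
send_rows --pt "-0.08 0.48 0 0 0 0" --pt "-0.26 0.41 0 0 0 0" --pt "-0.4 0.27 0 0 0 0" --pt "-0.48 0.1 0 0 0 0"

```text
t: 36.7
ee_pos: [0.5881, 0.2235, 0.1798]
tool_rot: [0.319, 0.948, 0.001, -0.002]
ft_force: [-8.3, 0.1, 4.7]
width: 0.0204
```

Request:
send_rows --pt "-0.48 -0.1 0 0 0 0" --pt "-0.4 -0.28 0 0 0 0" --pt "-0.26 -0.41 0 0 0 0" --pt "-0.08 -0.48 0 0 0 0" --pt "0 0 0 0 0 0"

```text
t: 37.2
ee_pos: [0.5968, 0.1498, 0.1798]
tool_rot: [0.322, 0.947, -0.0, 0.0]
ft_force: [-3.4, -3.5, 1.7]
width: 0.0207
```

```bash
cat > wh.py <<'E'
from h import *
C=np.array([.5591,.1810]); s=manip.state(); p=s["ee_pos"][:2]-C; f=np.arctan2(p[1],p[0])
F=s["ft_force"][:2]; t=np.array([-np.sin(f),np.cos(f)]); print("ang",f,"r",np.hypot(*p),"Ftan(ccw on tool)",F@t,"Frad",F@p/np.hypot(*p))
E
python3 wh.py
python3 - <<'E'
from h import *
s=cam('top'); crop(s,160,200,420,300,3,'k4.png')
E
```

```text
ang -0.6904475703474569 r 0.048915684717791154 Ftan(ccw on tool) -4.852986060206947 Frad -0.4373997329139559
```

View pics/k4.png

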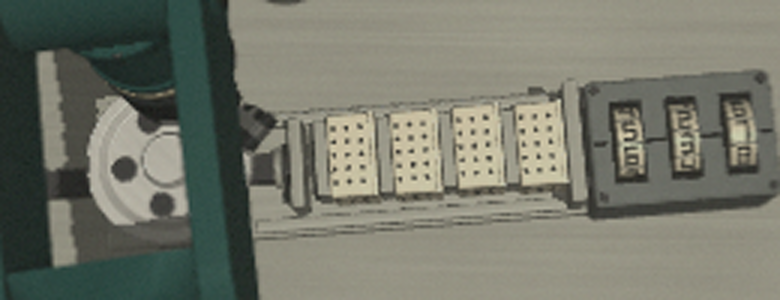

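Request:
send_rows --pt "0.11 -0.47 0 0 0 0" --pt "0.29 -0.39 0 0 0 0" --pt "0.42 -0.25 0 0 0 0" --pt "0 0 0 0 0 0" --pt "0 0 0 0 0 0"

```text
t: 37.75
ee_pos: [0.5436, 0.1369, 0.1798]
tool_rot: [0.32, 0.947, 0.001, -0.001]
ft_force: [-5.0, 2.6, 4.4]
width: 0.0205
```

```bash
python3 wh.py
python3 - <<'E'
from h import *
s=cam('top'); crop(s,160,200,420,300,3,'k5.png')
s=cam('side'); crop(s,290,180,390,310,4.6,'k5s.png')
E
```

```text
ang -1.9096958899405352 r 0.046773287373129864 Ftan(ccw on tool) -5.6160476370678305 Frad -0.7850891834081691
```

View pics/k5.png

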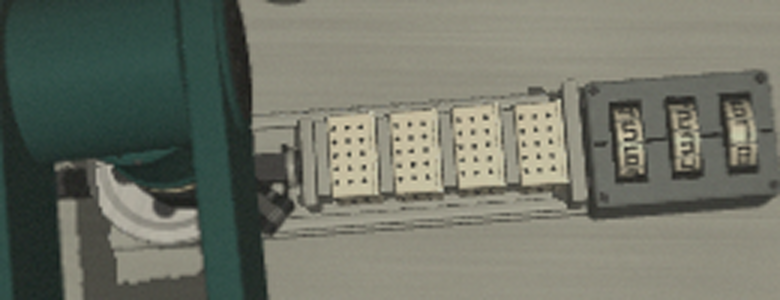

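```bash
cat > wn.py <<'E'
from h import *
import sys
C=np.array([.5591,.1810]); s=manip.state(); p=s["ee_pos"][:2]-C; f=np.arctan2(p[1],p[0]); psi=yaw()
q=p
for i in range(int(sys.argv[2])):
    f-=float(sys.argv[1]); n=.049*np.array([np.cos(f),np.sin(f)]); d=(n-q)/.04; q=n
    print(f"[{d@[np.cos(psi),np.sin(psi)]:.2f}, {d@[np.sin(psi),-np.cos(psi)]:.2f}, 0,0,0,0] ->{f:.2f}")
E
python3 wn.py .2 4
```

```text
[0.22, -0.11, 0,0,0,0] ->-2.10
[0.24, -0.01, 0,0,0,0] ->-2.30
[0.24, 0.04, 0,0,0,0] ->-2.50
[0.23, 0.09, 0,0,0,0] ->-2.70
```

Request:
send_rows --pt "0.22 -0.08 0 0 0 0" --pt "0.24 -0.01 0 0 0 0" --pt "0 0 0 0 0 0" --pt "0 0 0 0 0 0"

```text
t: 38.25
ee_pos: [0.5301, 0.1443, 0.1798]
tool_rot: [0.321, 0.947, 0.001, 0.003]
ft_force: [5.0, 0.8, 0.5]
width: 0.0204
```

```bash
python3 wh.py; python3 wn.py .2 3
python3 - <<'E'
from h import *
s=cam('top'); crop(s,240,215,370,285,6,'k6.png')
E
```

```text
ang -2.2402145937144318 r 0.046811286106706915 Ftan(ccw on tool) 3.4427876661325807 Frad -3.730092982307788
[0.24, -0.03, 0,0,0,0] ->-2.44
[0.23, 0.08, 0,0,0,0] ->-2.64
[0.21, 0.12, 0,0,0,0] ->-2.84
```

View pics/k6.png

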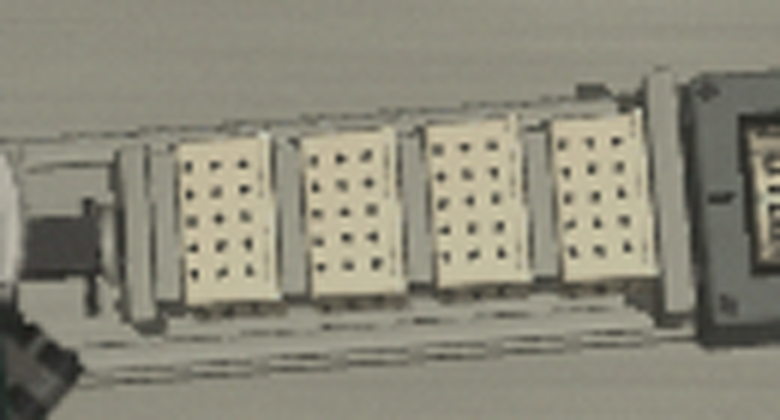

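Request:
send_rows --pt "0.12 -0.01 0 0 0 0" --pt "0.12 0.02 0 0 0 0" --pt "0 0 0 0 0 0" --pt "0 0 0 0 0 0"

```text
t: 38.7
ee_pos: [0.5242, 0.1497, 0.1799]
tool_rot: [0.321, 0.947, 0.001, 0.005]
ft_force: [10.0, -1.4, -1.4]
width: 0.0203
```

```bash
python3 wh.py; python3 wn.py .2 2
```

```text
ang -2.410406281453618 r 0.046948396972080066 Ftan(ccw on tool) 7.762229335497674 Frad -6.506308198297915
[0.24, 0.02, 0,0,0,0] ->-2.61
[0.22, 0.11, 0,0,0,0] ->-2.81
```

Request:
send_rows --pt "0.1 0.02 0 0 0 0" --pt "0.1 0.04 0 0 0 0" --pt "0 0 0 0 0 0" --pt "0 0 0 0 0 0"

```text
t: 39.1
ee_pos: [0.5197, 0.1554, 0.1799]
tool_rot: [0.321, 0.947, 0.0, 0.006]
ft_force: [10.7, -4.1, -1.3]
width: 0.0204
```

```bash
python3 wh.py; python3 wn.py .2 2;python3 - <<'E'
from h import *
s=cam('top'); crop(s,240,215,370,285,6,'k7.png')
E
```

```text
ang -2.5661790292976425 r 0.04701983580088951 Ftan(ccw on tool) 9.21697245921478 Frad -6.75375493182987
[0.24, 0.06, 0,0,0,0] ->-2.77
[0.20, 0.15, 0,0,0,0] ->-2.97
```

View pics/k7.png

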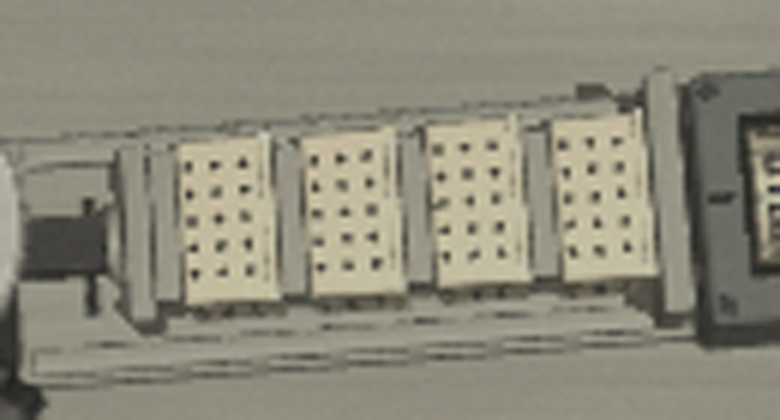

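Request:
send_rows --pt "0.12 0.02 0 0 0 0" --pt "0.1 0.05 0 0 0 0" --pt "0.06 0.04 0 0 0 0" --pt "0 0 0 0 0 0" --pt "0 0 0 0 0 0"

```text
t: 39.65
ee_pos: [0.5157, 0.1623, 0.1799]
tool_rot: [0.323, 0.946, -0.002, 0.009]
ft_force: [16.3, -13.0, -4.2]
width: 0.0203
```

```bash
python3 wh.py; python3 wn.py .1 2
```

```text
ang -2.735154410585848 r 0.047271974887877856 Ftan(ccw on tool) 18.35704814468563 Frad -9.794477479325039
[0.12, 0.03, 0,0,0,0] ->-2.84
[0.10, 0.07, 0,0,0,0] ->-2.94
```

Request:
send_rows --pt "-0.06 -0.03 0 0 0 0" --pt "-0.06 -0.03 0 0 0 0" --pt "0 0 0 0 0 0" --pt "0 0 0 0 0 0"

```text
t: 40.05
ee_pos: [0.5163, 0.1609, 0.1799]
tool_rot: [0.322, 0.947, 0.001, 0.006]
ft_force: [12.2, -3.6, -2.4]
width: 0.0207
```

```bash
python3 wh.py
```

```text
ang -2.7025431178058352 r 0.04725257438114454 Ftan(ccw on tool) 8.443670240819683 Frad -9.53115331026842
```

Request:
send_rows --pt "-0.04 -0.02 0 0 0 0" --pt "-0.04 -0.02 0 0 0 0" --pt "0 0 0 0 0 0" --pt "0 0 0 0 0 0"

```text
t: 40.45
ee_pos: [0.5169, 0.1597, 0.1798]
tool_rot: [0.321, 0.947, 0.002, 0.005]
ft_force: [9.2, 2.2, -2.5]
width: 0.0201
```

```bash
python3 wh.py
```

```text
ang -2.67482968496928 r 0.047254584263281656 Ftan(ccw on tool) 2.200398576067779 Frad -9.201259771280746
```

Request:
send_rows --pt "0 0 0 0 0 0" --pt "0 0 0 0 0 0" --pt "0 0 0 0 0 0" --hand 0

```text
t: 40.75
ee_pos: [0.5125, 0.1591, 0.1783]
tool_rot: [0.321, 0.947, -0.0, -0.0]
ft_force: [-0.5, 0.1, 0.4]
width: 0.0427
```

Request:
send_rows --pt "0 0 -0.5 0 0 0" --pt "0 0 -0.8 0 0 0" --pt "0 0 -0.7 0 0 0" --pt "0 0 -0.3 0 0 0" --pt "0 0 0 0 0 0"

```text
t: 41.25
ee_pos: [0.5133, 0.1593, 0.2728]
tool_rot: [0.321, 0.947, 0.001, 0.002]
ft_force: [0.2, -0.4, -0.1]
width: 0.0427
```

Run:
```python
from h import *
s=cam('top'); crop(s,240,215,370,285,6,'k8.png')
s=cam('side'); crop(s,280,180,400,330,4,'k8s.png')
rows([.52,-.08,.27],.082,8)
```

```text
pos [0.5122 0.159  0.2693] yaw 2.4884 tilt [-0.002 -0.    -1.   ] w 0.0427 t 41.35
[[-0.47,-0.58,-0.0,0,0,np.float64(3.76)],[-0.62,-0.41,-0.0,0,0,np.float64(3.76)],[-0.72,-0.21,-0.0,0,0,np.float64(3.76)],[-0.75,0.01,-0.0,0,0,np.float64(3.76)],[-0.71,0.23,-0.0,0,0,np.float64(3.76)]]
[[-0.61,0.43,-0.0,0,0,np.float64(3.76)],[-0.45,0.59,-0.0,0,0,np.float64(3.76)],[-0.26,0.7,-0.0,0,0,np.float64(3.76)]]
```

View pics/k8.png

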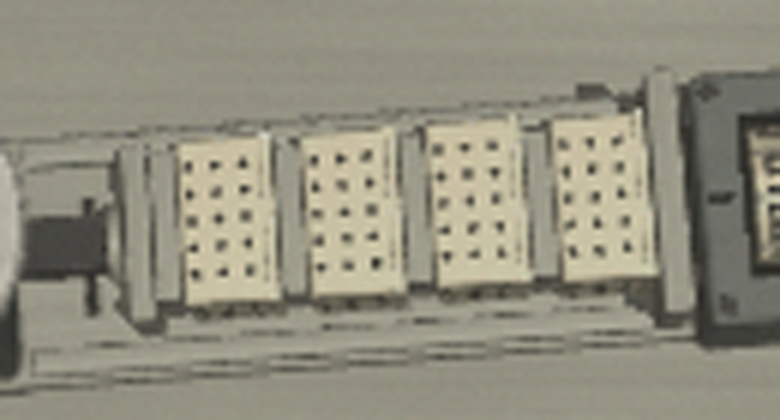

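View pics/k8s.png

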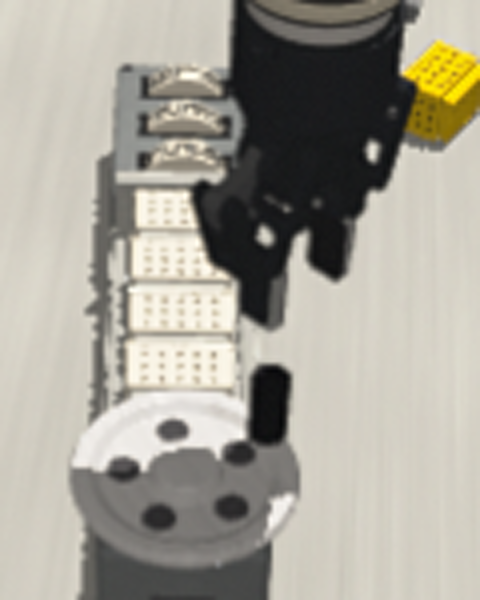

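Request:
send_rows --pt "-0.2 -0.3 0 0 0 1" --pt "-0.3 -0.3 0 0 0 1" --pt "-0.3 -0.2 0 0 0 1" --pt "-0.35 -0.2 0 0 0 1" --pt "-0.35 -0.2 0 0 0 1" --hand 1

```text
t: 41.85
ee_pos: [0.518, 0.0809, 0.2678]
tool_rot: [0.504, 0.864, -0.001, -0.002]
ft_force: [-0.5, 0.4, 0.2]
width: -0.0
```

```bash
cat > nw.py <<'E'
from h import *
import sys
s=cam("top"); g=s["frame"]
Oc=np.array([.5743,.0100,0.]); a=.0845   # camera-frame press pose (top view)
px=np.array([np.cos(a),np.sin(a),0]); py=np.array([-np.sin(a),np.cos(a),0])
cols=[]
for yc in(-158,-200,-242):
    th=np.linspace(1.2,-1.2,480); yy=np.linspace(9,-9,130)
    T,Y=np.meshgrid(th,yy,indexing="ij")
    W=Oc+(30*np.sin(T)/1000)[...,None]*px+((yc+Y)/1000)[...,None]*py; W[...,2]+=(60+30*np.cos(T))/1000
    uv=proj(s,W.reshape(-1,3)).reshape(480,130,2).astype(np.float32)
    im=cv2.remap(g,uv[...,0],uv[...,1],cv2.INTER_CUBIC); cv2.line(im,(0,240),(12,240),(255,0,0),2)
    for k in(-1.2,-.6283,.6283): cv2.line(im,(0,int(240-k*200)),(6,int(240-k*200)),(0,0,255),1)
    cols+= [im,np.zeros((480,20,3),np.uint8)]
cv2.imwrite("pics/"+sys.argv[1],np.hstack(cols)[:,:,::-1])
E
python3 nw.py n1.png
```

```text
(no output)
```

View pics/n1.png

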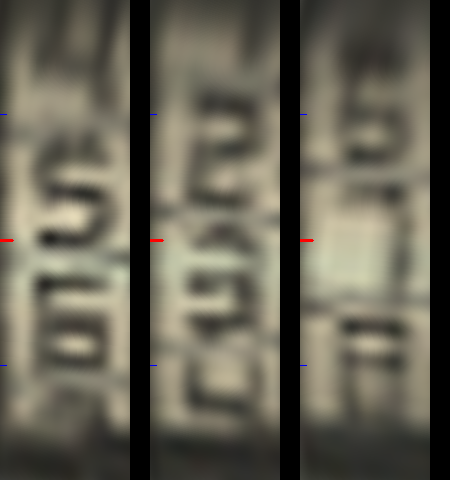

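```bash
sed -i 's/^A=0.082; O=.*/A=0.086; O=np.array([0.5755,0.0098,0.])/' h.py; sed -i 's/\.5743,\.0100/.5750,.0100/' nw.py; python3 -c "
from h import *
print(P(0,-158,0),P(0,-200,0),P(0,-242,0))
rows(P(8,-158,180),.086,26)"
```

```text
[ 0.58907126 -0.14761608  0.        ] [ 0.59267881 -0.18946086  0.        ] [ 0.59628636 -0.23130564  0.        ]
pos [0.5182 0.0786 0.2679] yaw 2.0807 tilt [-0.005 -0.003 -1.   ] w -0.0002 t 41.9
[[-0.23,-0.04,0.08,0,0,np.float64(0.96)],[-0.23,-0.02,0.08,0,0,np.float64(0.96)],[-0.23,-0.0,0.08,0,0,np.float64(0.96)],[-0.23,0.01,0.08,0,0,np.float64(0.96)],[-0.23,0.03,0.08,0,0,np.float64(0.96)]]
[[-0.22,0.05,0.08,0,0,np.float64(0.96)],[-0.22,0.07,0.08,0,0,np.float64(0.96)],[-0.21,0.08,0.08,0,0,np.float64(0.96)],[-0.21,0.1,0.08,0,0,np.float64(0.96)],[-0.2,0.11,0.08,0,0,np.float64(0.96)]]
[[-0.19,0.13,0.08,0,0,np.float64(0.96)],[-0.18,0.14,0.08,0,0,np.float64(0.96)],[-0.17,0.16,0.08,0,0,np.float64(0.96)],[-0.16,0.17,0.08,0,0,np.float64(0.96)],[-0.14,0.18,0.08,0,0,np.float64(0.96)]]
[[-0.13,0.19,0.08,0,0,np.float64(0.96)],[-0.11,0.2,0.08,0,0,np.float64(0.96)],[-0.1,0.21,0.08,0,0,np.float64(0.96)],[-0.08,0.21,0.08,0,0,np.float64(0.96)],[-0.06,0.22,0.08,0,0,np.float64(0.96)]]
[[-0.05,0.22,0.08,0,0,np.float64(0.96)],[-0.03,0.23,0.08,0,0,np.float64(0.96)],[-0.01,0.23,0.08,0,0,np.float64(0.96)],[0.01,0.23,0.08,0,0,np.float64(0.96)],[0.02,0.23,0.08,0,0,np.float64(0.96)]]
[[0.04,0.23,0.08,0,0,np.float64(0.96)]]
```

Request:
send_rows --pt "-0.23 -0.04 0.08 0 0 0.96" --pt "-0.23 -0.02 0.08 0 0 0.96" --pt "-0.23 0 0.08 0 0 0.96" --pt "-0.23 0.01 0.08 0 0 0.96" --pt "-0.23 0.03 0.08 0 0 0.96"

```text
t: 42.4
ee_pos: [0.5338, 0.0382, 0.2523]
tool_rot: [0.659, 0.752, -0.001, -0.002]
ft_force: [-0.4, 0.4, -0.2]
width: -0.0002
```

Request:
send_rows --pt "-0.22 0.05 0.08 0 0 0.96" --pt "-0.22 0.07 0.08 0 0 0.96" --pt "-0.21 0.08 0.08 0 0 0.96" --pt "-0.21 0.1 0.08 0 0 0.96" --pt "-0.2 0.11 0.08 0 0 0.96"

```text
t: 42.9
ee_pos: [0.5494, -0.0046, 0.2362]
tool_rot: [0.79, 0.613, -0.001, -0.001]
ft_force: [-0.0, -0.5, 0.9]
width: -0.0001
```

Request:
send_rows --pt "-0.19 0.13 0.08 0 0 0.96" --pt "-0.18 0.14 0.08 0 0 0.96" --pt "-0.17 0.16 0.08 0 0 0.96" --pt "-0.16 0.17 0.08 0 0 0.96" --pt "-0.14 0.18 0.08 0 0 0.96"

```text
t: 43.4
ee_pos: [0.565, -0.048, 0.2202]
tool_rot: [0.893, 0.451, -0.002, -0.001]
ft_force: [0.4, 1.0, -0.2]
width: -0.0001
```

Request:
send_rows --pt "-0.13 0.19 0.08 0 0 0.96" --pt "-0.11 0.2 0.08 0 0 0.96" --pt "-0.1 0.21 0.08 0 0 0.96" --pt "-0.08 0.21 0.08 0 0 0.96" --pt "-0.06 0.22 0.08 0 0 0.96"

```text
t: 43.9
ee_pos: [0.5805, -0.0909, 0.2042]
tool_rot: [0.962, 0.272, -0.002, -0.001]
ft_force: [0.1, 0.1, 0.1]
width: -0.0004
```

Request:
send_rows --pt "-0.05 0.22 0.08 0 0 0.96" --pt "-0.03 0.23 0.08 0 0 0.96" --pt "-0.01 0.23 0.08 0 0 0.96" --pt "0.01 0.23 0.08 0 0 0.96" --pt "0.02 0.23 0.08 0 0 0.96"

```text
t: 44.4
ee_pos: [0.5961, -0.1341, 0.1881]
tool_rot: [0.997, 0.083, -0.002, -0.001]
ft_force: [-0.2, 0.8, -0.6]
width: 0.0
```

Request:
send_rows --pt "0.04 0.23 0.08 0 0 0.96" --pt "0 0 0 0 0 0" --pt "0 0 0 0 0 0" --pt "0 0 0 0 0 0"

```text
t: 44.8
ee_pos: [0.5996, -0.1426, 0.1869]
tool_rot: [0.999, 0.047, -0.001, -0.0]
ft_force: [-0.4, -0.3, 1.1]
width: 0.0002
```

```bash
python3 -c "
from h import *
rows(P(8,-158,122),.086,2)
s=cam('side'); crop(s,290,150,390,260,5.4,'w1s.png')"
```

```text
pos [ 0.5996 -0.1426  0.1869] yaw 0.0936 tilt [-0.001  0.001 -1.   ] w 0.0002 t 44.8
[[-0.04,0.05,0.81,0,0,np.float64(0.05)],[-0.04,0.05,0.81,0,0,np.float64(0.05)]]
```

View pics/w1s.png

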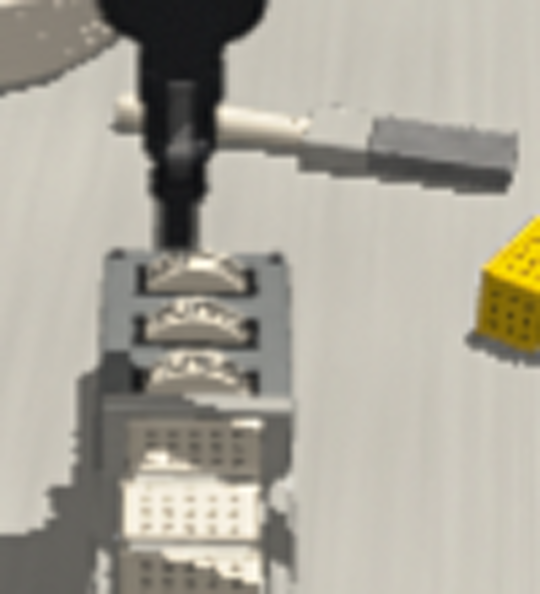

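Request:
send_rows --pt "-0.08 0.11 0.5 0 0 0" --pt "0 0 0.6 0 0 0" --pt "0 0 0.45 0 0 0" --pt "0 0 0 0 0 0" --pt "0 0 0 0 0 0"

```text
t: 45.35
ee_pos: [0.5972, -0.1477, 0.1258]
tool_rot: [0.999, 0.046, -0.0, -0.0]
ft_force: [0.2, -0.3, 0.1]
width: -0.0
```

Request:
send_rows --pt "0 0 0.05 0 0 0" --pt "0 0 0.05 0 0 0" --pt "0 0 0 0 0 0"

```text
t: 45.65
ee_pos: [0.5975, -0.1481, 0.1222]
tool_rot: [0.999, 0.046, 0.001, 0.0]
ft_force: [-0.3, -0.4, -0.1]
width: 0.0001
```

```bash
python3 -c "
from h import *
rows(P(8,-158,115),.086,1); print(toP(manip.state()['ee_pos']))"
```

```text
pos [ 0.5975 -0.1481  0.1222] yaw 0.0918 tilt [ 0.001 -0.    -1.   ] w 0.0001 t 45.65
[[-0.01,-0.03,0.18,0,0,np.float64(0.07)]]
[[   8.3079257  -159.18351441  122.23171331]]
```

Request:
send_rows --pt "0 0 0.08 0 0 0" --pt "0 0 0.05 0 0 0" --pt "0 0 0.03 0 0 0" --pt "0 0 0 0 0 0"

```text
t: 46.05
ee_pos: [0.5972, -0.1481, 0.1152]
tool_rot: [0.999, 0.046, 0.0, 0.0]
ft_force: [-0.4, -0.2, -0.1]
width: 0.0001
```

Request:
send_rows --pt "0 0 0.03 0 0 0" --pt "0 0 0 0 0 0"

```text
t: 46.25
ee_pos: [0.5976, -0.1481, 0.1149]
tool_rot: [0.999, 0.046, 0.001, 0.0]
ft_force: [-0.9, 0.2, 3.6]
width: 0.0002
```

Request:
send_rows --pt "0 0 0.03 0 0 0" --pt "-0.1 0 0 0 0 0" --pt "-0.1 0 0 0 0 0" --pt "-0.1 0 0 0 0 0" --pt "-0.1 0 0 0 0 0"

```text
t: 46.75
ee_pos: [0.5828, -0.1493, 0.1149]
tool_rot: [0.999, 0.046, 0.003, 0.0]
ft_force: [1.2, 2.2, 5.6]
width: -0.0002
```

Request:
send_rows --pt "0 0 0 0 0 0" --pt "0 0 -0.3 0 0 0" --pt "0.2 0 0 0 0 0" --pt "0.2 0 0 0 0 0" --pt "0 0 0 0 0 0"

```text
t: 47.25
ee_pos: [0.5981, -0.1479, 0.124]
tool_rot: [0.999, 0.046, -0.0, -0.0]
ft_force: [0.2, 0.4, -0.1]
width: -0.0001
```

```bash
python3 -c "
from h import *
print(manip.state()['ee_pos'],toP(manip.state()['ee_pos']))
s=cam('top'); crop(s,340,218,425,278,9,'w2.png')"; python3 nw.py n2.png
```

```text
[ 0.59805341 -0.14788041  0.12395937] [[   8.92625    -159.03486982  123.95936638]]
```

View pics/w2.png

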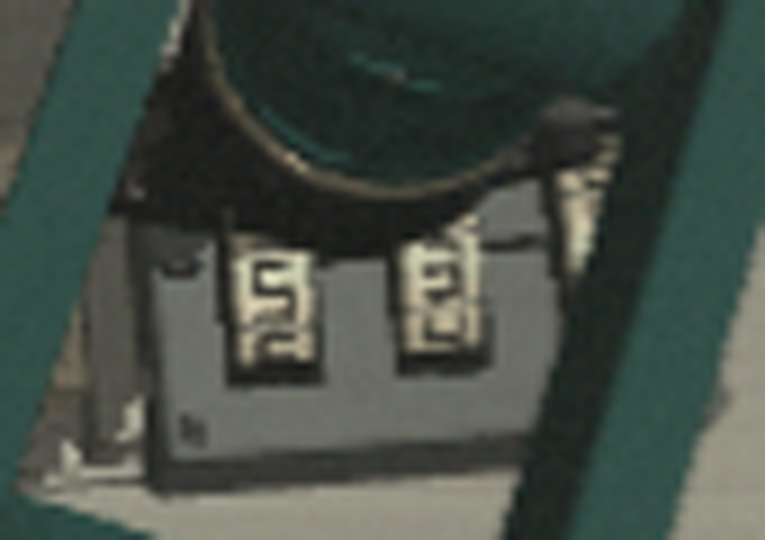

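Request:
send_rows --pt "0 0 0.3 0 0 0" --pt "0 0 0 0 0 0" --pt "-0.13 0 0 0 0 0" --pt "-0.14 0 0 0 0 0" --pt "-0.13 0 0 0 0 0"

```text
t: 47.85
ee_pos: [0.5827, -0.1497, 0.1149]
tool_rot: [0.999, 0.046, 0.003, 0.001]
ft_force: [1.4, 1.0, 8.6]
width: -0.0
```

Request:
send_rows --pt "0 0 0 0 0 0" --pt "0 0 -0.3 0 0 0" --pt "0.2 0 0 0 0 0" --pt "0.2 0 0 0 0 0" --pt "0 0 0 0 0 0"

```text
t: 48.35
ee_pos: [0.5979, -0.1477, 0.1236]
tool_rot: [0.999, 0.046, -0.0, -0.0]
ft_force: [0.5, 1.2, -0.1]
width: 0.0003
```

Request:
send_rows --pt "0 0 0.3 0 0 0" --pt "0 0 0 0 0 0" --pt "-0.13 0 0 0 0 0" --pt "-0.14 0 0 0 0 0" --pt "-0.13 0 0 0 0 0"

```text
t: 48.85
ee_pos: [0.5829, -0.1496, 0.1149]
tool_rot: [0.999, 0.046, 0.003, 0.001]
ft_force: [1.3, 1.0, 8.9]
width: -0.0001
```

Request:
send_rows --pt "0 0 0 0 0 0" --pt "0 0 -0.3 0 0 0" --pt "-0.3 0 -0.2 0 0 0" --pt "-0.8 0 0 0 0 0" --pt "-0.8 0 0 0 0 0"

```text
t: 49.35
ee_pos: [0.504, -0.1564, 0.1323]
tool_rot: [0.999, 0.046, -0.001, 0.0]
ft_force: [-0.5, -0.9, 0.7]
width: 0.0
```

```bash
python3 nw.py n3.png;python3 -c "
from h import *
print(toP(manip.state()['ee_pos']))
s=cam('top'); crop(s,340,218,425,278,9,'w3.png')"
```

```text
[[ -90.88300396 -158.74563179  131.04174802]]
```

View pics/n3.png

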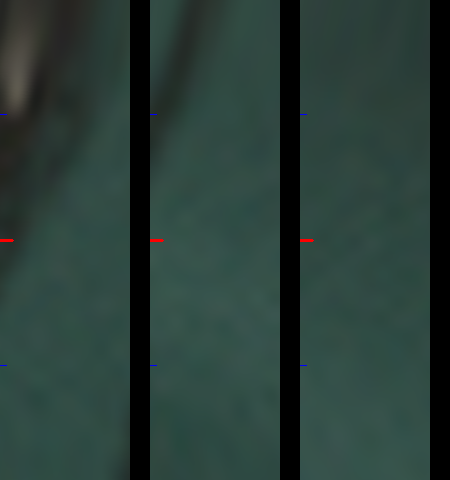

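View pics/w3.png

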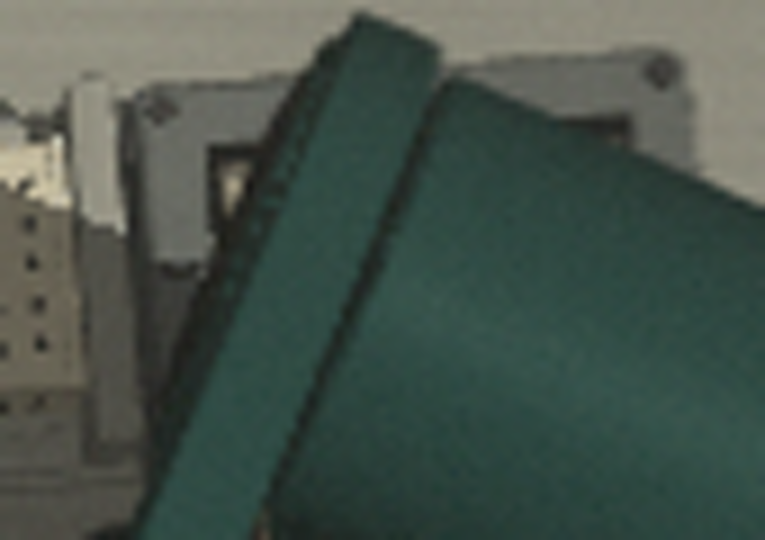

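Request:
send_rows --pt "0.8 0.3 -0.1 0 0 0" --pt "0.8 0.4 0 0 0 0" --pt "0.48 0.31 0 0 0 0" --pt "0 0 0 0 0 0" --pt "0 0 0 0 0 0"

```text
t: 49.95
ee_pos: [0.5916, -0.1889, 0.1358]
tool_rot: [0.999, 0.046, -0.001, -0.0]
ft_force: [0.7, 0.2, 0.5]
width: 0.0003
```

```bash
python3 -c "
from h import *
print(toP(manip.state()['ee_pos']))
rows(P(-8,-200,115),.088,1)"
```

```text
[[  -0.98963905 -199.32184344  135.83516845]]
pos [ 0.5916 -0.1889  0.1358] yaw 0.0915 tilt [-0.002  0.001 -1.   ] w 0.0003 t 49.95
[[-0.18,0.02,0.52,0,0,np.float64(0.04)]]
```

Request:
send_rows --pt "-0.18 0.02 0.25 0 0 0" --pt "0 0 0.1 0 0 0" --pt "0 0 0.1 0 0 0" --pt "0 0 0 0 0 0" --pt "0 0 0 0 0 0"

```text
t: 50.45
ee_pos: [0.5848, -0.1904, 0.1188]
tool_rot: [0.999, 0.046, 0.0, 0.0]
ft_force: [-0.7, 0.7, -0.7]
width: -0.0002
```

Request:
send_rows --pt "0 0 0.08 0 0 0" --pt "0 0 0.05 0 0 0" --pt "0 0 0.02 0 0 0" --pt "0 0 0 0 0 0"

```text
t: 50.85
ee_pos: [0.586, -0.1906, 0.115]
tool_rot: [0.999, 0.046, 0.002, 0.001]
ft_force: [-0.3, 1.4, 6.4]
width: -0.0
```

Request:
send_rows --pt "0 0 0.02 0 0 0" --pt "0.13 0 0 0 0 0" --pt "0.14 0 0 0 0 0" --pt "0.13 0 0 0 0 0" --pt "0 0 0 0 0 0"

```text
t: 51.35
ee_pos: [0.603, -0.1892, 0.1147]
tool_rot: [0.999, 0.046, 0.003, 0.001]
ft_force: [1.6, 0.4, 6.6]
width: -0.0001
```

Request:
send_rows --pt "0 0 -0.3 0 0 0" --pt "-0.2 0 0 0 0 0" --pt "-0.2 0 0 0 0 0" --pt "0 0 0 0 0 0"

```text
t: 51.75
ee_pos: [0.5833, -0.1906, 0.1233]
tool_rot: [0.999, 0.045, -0.001, -0.0]
ft_force: [0.4, 0.3, -0.9]
width: 0.0001
```

Request:
send_rows --pt "0 0 0.3 0 0 0" --pt "0 0 0 0 0 0" --pt "0.13 0 0 0 0 0" --pt "0.14 0 0 0 0 0" --pt "0.13 0 0 0 0 0"

```text
t: 52.25
ee_pos: [0.6025, -0.1897, 0.1147]
tool_rot: [0.999, 0.046, 0.002, 0.001]
ft_force: [-0.3, 0.0, 8.5]
width: -0.0001
```

Request:
send_rows --pt "0 0 0 0 0 0" --pt "0 0 -0.3 0 0 0" --pt "-0.2 0 0 0 0 0" --pt "-0.2 0 0 0 0 0" --pt "0 0 0 0 0 0"

```text
t: 52.75
ee_pos: [0.5831, -0.1904, 0.1227]
tool_rot: [0.999, 0.045, -0.001, -0.0]
ft_force: [-0.8, -0.9, 0.1]
width: 0.0
```

Request:
send_rows --pt "0 0 0.3 0 0 0" --pt "0 0 0 0 0 0" --pt "0.13 0 0 0 0 0" --pt "0.14 0 0 0 0 0" --pt "0.13 0 0 0 0 0"

```text
t: 53.25
ee_pos: [0.6025, -0.1896, 0.1147]
tool_rot: [0.999, 0.046, 0.002, 0.001]
ft_force: [-1.8, 0.4, 8.8]
width: -0.0003
```

Request:
send_rows --pt "0 0 0 0 0 0" --pt "0 0 -0.3 0 0 0" --pt "-0.2 0 0 0 0 0" --pt "-0.2 0 0 0 0 0" --pt "0 0 0 0 0 0"

```text
t: 53.75
ee_pos: [0.5831, -0.1904, 0.1226]
tool_rot: [0.999, 0.045, -0.001, -0.001]
ft_force: [-0.2, -0.3, 0.1]
width: 0.0002
```

Request:
send_rows --pt "0 0 0.3 0 0 0" --pt "0 0 0 0 0 0" --pt "0.13 0 0 0 0 0" --pt "0.14 0 0 0 0 0" --pt "0.13 0 0 0 0 0"

```text
t: 54.25
ee_pos: [0.6026, -0.1896, 0.1147]
tool_rot: [0.999, 0.046, 0.003, 0.001]
ft_force: [-0.4, 0.2, 9.6]
width: 0.0002
```

Request:
send_rows --pt "0 0 0 0 0 0" --pt "0 0 -0.3 0 0 0" --pt "0 0.4 -0.1 0 0 0" --pt "0 0.6 0 0 0 0" --pt "0 0 0 0 0 0"

```text
t: 54.75
ee_pos: [0.6041, -0.2325, 0.1271]
tool_rot: [0.999, 0.044, -0.0, 0.001]
ft_force: [-0.2, -0.7, 0.6]
width: 0.0001
```

```bash
python3 -c "
from h import *
print(toP(manip.state()['ee_pos']))
rows(P(8,-242,122),.088,1)"
```

```text
[[   7.72999321 -243.81640981  127.13810199]]
pos [ 0.6041 -0.2325  0.1271] yaw 0.0885 tilt [-0.001 -0.002 -1.   ] w 0.0001 t 54.75
[[0.01,-0.05,0.13,0,0,np.float64(0.01)]]
```

Request:
send_rows --pt "0 -0.04 0.2 0 0 0" --pt "0 0 0.1 0 0 0" --pt "0 0 0.04 0 0 0" --pt "0 0 0 0 0 0"

```text
t: 55.15
ee_pos: [0.6047, -0.2268, 0.1149]
tool_rot: [0.999, 0.046, 0.0, 0.0]
ft_force: [-0.7, 0.1, 4.2]
width: -0.0004
```

Request:
send_rows --pt "0 0 0.03 0 0 0" --pt "-0.13 0 0 0 0 0" --pt "-0.14 0 0 0 0 0" --pt "-0.13 0 0 0 0 0" --pt "0 0 0 0 0 0"

```text
t: 55.65
ee_pos: [0.589, -0.2282, 0.1149]
tool_rot: [0.999, 0.046, 0.001, 0.0]
ft_force: [-0.8, 0.7, 7.1]
width: -0.0
```

Request:
send_rows --pt "0 0 -0.3 0 0 0" --pt "0.2 0.08 0 0 0 0" --pt "0.2 0 0 0 0 0" --pt "0 0 0 0 0 0"

```text
t: 56.05
ee_pos: [0.6056, -0.2301, 0.1241]
tool_rot: [0.999, 0.046, -0.0, -0.0]
ft_force: [0.1, -0.4, 0.8]
width: 0.0002
```

Request:
send_rows --pt "0 0 0.3 0 0 0" --pt "0 0 0 0 0 0" --pt "-0.13 0 0 0 0 0" --pt "-0.14 0 0 0 0 0" --pt "-0.13 0 0 0 0 0"

```text
t: 56.55
ee_pos: [0.5901, -0.2322, 0.1149]
tool_rot: [0.999, 0.046, 0.002, 0.001]
ft_force: [1.5, -0.1, 8.3]
width: -0.0
```

Request:
send_rows --pt "0 0 0 0 0 0" --pt "0 0 -0.3 0 0 0" --pt "0.2 0 0 0 0 0" --pt "0.2 0 0 0 0 0" --pt "0 0 0 0 0 0"

```text
t: 57.05
ee_pos: [0.6055, -0.2301, 0.1239]
tool_rot: [0.999, 0.046, -0.0, -0.0]
ft_force: [-1.1, -0.7, -0.9]
width: -0.0002
```

Request:
send_rows --pt "0 0 0.3 0 0 0" --pt "0 0 0 0 0 0" --pt "-0.13 0 0 0 0 0" --pt "-0.14 0 0 0 0 0" --pt "-0.13 0 0 0 0 0"

```text
t: 57.55
ee_pos: [0.5901, -0.2322, 0.1149]
tool_rot: [0.999, 0.046, 0.002, 0.001]
ft_force: [0.4, 0.8, 8.0]
width: -0.0002
```

Request:
send_rows --pt "0 0 0 0 0 0" --pt "0 0 -0.5 0 0 0" --pt "0 0 -0.6 0 0 0" --pt "0 0 -0.6 0 0 0" --pt "0 -0.4 -0.2 0 0 0"

```text
t: 58.05
ee_pos: [0.5879, -0.2175, 0.1908]
tool_rot: [0.999, 0.045, 0.001, 0.001]
ft_force: [-0.5, -0.6, 0.3]
width: -0.0002
```

Request:
send_rows --pt "-0.2 -1 0 0 0 0" --pt "-0.3 -1 0 0 0 0" --pt "-0.3 -1 0 0 0 0" --pt "-0.3 -1 0 0 0 0" --pt "-0.3 -1 0 0 0 0"

```text
t: 58.55
ee_pos: [0.5112, -0.0195, 0.1871]
tool_rot: [0.999, 0.046, -0.001, -0.001]
ft_force: [0.2, 1.0, 0.1]
width: 0.0001
```

Request:
send_rows --pt "-0.2 -1 0 0 0 0" --pt "-0.2 -1 0 0 0 0" --pt "0 -0.6 0 0 0 0" --pt "0 0 0 0 0 0"

```text
t: 58.95
ee_pos: [0.4858, 0.0836, 0.1874]
tool_rot: [0.999, 0.048, -0.001, -0.001]
ft_force: [-0.3, -1.1, 1.2]
width: 0.0003
```

```bash
python3 nw.py n4.png;python3 -c "
from h import *
print(manip.state()['ee_pos'],toP(manip.state()['ee_pos']))
s=cam('top'); crop(s,340,218,425,278,9,'w4.png')"
```

```text
[0.48636459 0.08184143 0.18753632] [[-82.61805837  79.43138874 187.53631619]]
```

View pics/n4.png

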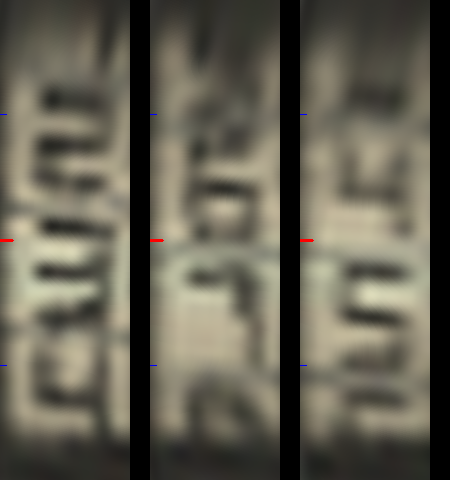

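View pics/w4.png

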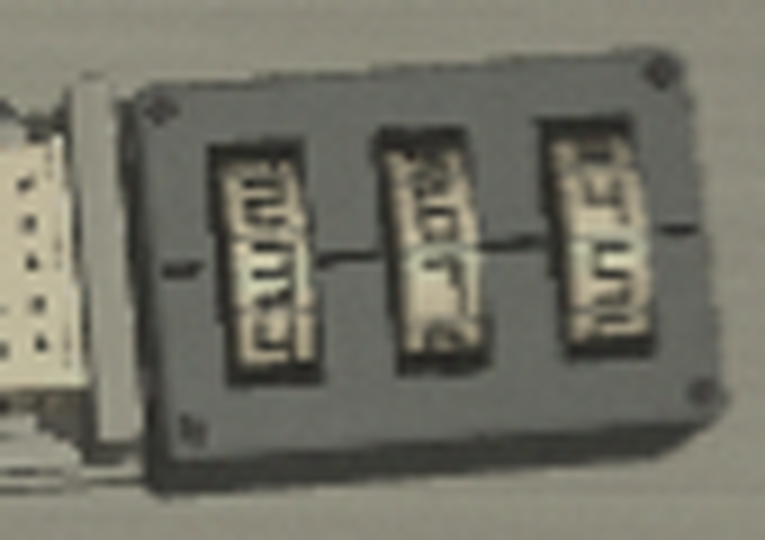

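```bash
python3 -c "
from h import *
rows(P(-5,-200,140),.088,8)"
```

```text
pos [0.4868 0.0807 0.1877] yaw 0.0935 tilt [-0.002 -0.001 -1.   ] w -0.0001 t 59.05
[[0.23,0.87,0.15,0,0,np.float64(0.01)],[0.24,0.87,0.15,0,0,np.float64(0.01)],[0.24,0.87,0.15,0,0,np.float64(0.01)],[0.24,0.87,0.15,0,0,np.float64(0.01)],[0.24,0.87,0.15,0,0,np.float64(0.01)]]
[[0.24,0.87,0.15,0,0,np.float64(0.01)],[0.24,0.87,0.15,0,0,np.float64(0.01)],[0.24,0.87,0.15,0,0,np.float64(0.01)]]
```

Request:
send_rows --pt "0.23 0.87 0.1 0 0 0" --pt "0.24 0.87 0.1 0 0 0" --pt "0.24 0.87 0.1 0 0 0" --pt "0.24 0.87 0.1 0 0 0" --pt "0.24 0.87 0.15 0 0 0.05"

```text
t: 59.55
ee_pos: [0.5512, -0.0916, 0.1664]
tool_rot: [0.999, 0.043, -0.0, 0.0]
ft_force: [0.7, 0.7, 0.2]
width: -0.0004
```

Request:
send_rows --pt "0.24 0.87 0.2 0 0 0" --pt "0.24 0.87 0.2 0 0 0" --pt "0.24 0.87 0.2 0 0 0" --pt "0 0 0 0 0 0" --pt "0 0 0 0 0 0"

```text
t: 60.05
ee_pos: [0.588, -0.1918, 0.1415]
tool_rot: [0.999, 0.042, -0.001, -0.001]
ft_force: [-1.1, -0.2, -0.3]
width: 0.0
```

```bash
python3 -c "
from h import *
print(toP(manip.state()['ee_pos']));rows(P(-5,-200,120),.088,1)"
```

```text
[[  -4.8518909  -201.96672411  141.51374719]]
pos [ 0.588  -0.1918  0.1415] yaw 0.0843 tilt [-0.003  0.001 -1.   ] w 0.0 t 60.05
[[-0.0,-0.05,0.54,0,0,np.float64(-0.05)]]
```

Request:
send_rows --pt "0 0 0.25 0 0 0" --pt "0 0 0.2 0 0 0" --pt "0 0 0.1 0 0 0" --pt "0 0 0 0 0 0" --pt "0 0 0 0 0 0"

```text
t: 60.55
ee_pos: [0.5889, -0.1897, 0.1211]
tool_rot: [0.999, 0.044, -0.0, 0.0]
ft_force: [0.8, 0.6, -0.8]
width: 0.0002
```

Request:
send_rows --pt "0 0 0.06 0 0 0" --pt "0 0 0.05 0 0 0" --pt "0 0 0 0 0 0"

```text
t: 60.85
ee_pos: [0.5889, -0.1902, 0.1165]
tool_rot: [0.999, 0.044, -0.0, -0.0]
ft_force: [0.0, 0.2, 0.2]
width: 0.0001
```

Request:
send_rows --pt "0 0 0.05 0 0 0" --pt "0 0 0.04 0 0 0" --pt "0 0 0 0 0 0" --pt "0 0 0 0 0 0"

```text
t: 61.25
ee_pos: [0.5898, -0.1904, 0.115]
tool_rot: [0.999, 0.044, 0.001, 0.0]
ft_force: [-1.3, 0.7, 5.4]
width: -0.0001
```

Request:
send_rows --pt "0.08 0 0 0 0 0" --pt "0.1 0 0 0 0 0" --pt "0.07 0 0 0 0 0" --pt "0 0 0 0 0 0" --pt "0 0 0 0 0 0"

```text
t: 61.75
ee_pos: [0.6, -0.1895, 0.115]
tool_rot: [0.999, 0.044, 0.002, 0.0]
ft_force: [1.2, 0.3, 5.3]
width: 0.0001
```

Request:
send_rows --pt "0 0 -0.3 0 0 0" --pt "0 0 -0.1 0 0 0" --pt "0.02 -0.5 0 0 0 0" --pt "0.02 -0.55 0 0 0 0" --pt "0 0 0 0 0 0"

```text
t: 62.25
ee_pos: [0.5964, -0.144, 0.1287]
tool_rot: [0.999, 0.045, -0.0, -0.001]
ft_force: [-0.4, 0.4, 0.6]
width: 0.0006
```

Request:
send_rows --pt "0 0 0.1 0 0 0" --pt "0 0 0.1 0 0 0" --pt "0 0 0 0 0 0" --pt "0 0 0 0 0 0"

```text
t: 62.65
ee_pos: [0.5966, -0.1479, 0.1205]
tool_rot: [0.999, 0.043, -0.0, -0.0]
ft_force: [0.6, -0.8, -0.1]
width: -0.0001
```

```bash
python3 -c "
from h import *
print(toP(manip.state()['ee_pos']))"
```

```text
[[   7.46318115 -158.92305259  120.51451058]]
```

Request:
send_rows --pt "0 0 0.08 0 0 0" --pt "0 0 0.06 0 0 0" --pt "0 0 0.05 0 0 0" --pt "0 0 0 0 0 0" --pt "0 0 0 0 0 0"

```text
t: 63.15
ee_pos: [0.5976, -0.1477, 0.1149]
tool_rot: [0.999, 0.044, 0.001, 0.0]
ft_force: [-0.5, 0.5, 5.8]
width: 0.0001
```

Request:
send_rows --pt "-0.12 0 0 0 0 0" --pt "-0.13 0 0 0 0 0" --pt "-0.1 0 0 0 0 0" --pt "0 0 0 0 0 0" --pt "0 0 0 0 0 0"

```text
t: 63.65
ee_pos: [0.5834, -0.1489, 0.1149]
tool_rot: [0.999, 0.044, 0.001, 0.0]
ft_force: [-0.6, 1.6, 5.9]
width: -0.0001
```

Request:
send_rows --pt "-0.01 0 0 0 0 0" --pt "0 0 -0.4 0 0 0" --pt "0 0.3 -0.1 0 0 0" --pt "0.14 0.9 0 0 0 0" --pt "0.14 0.9 0 0 0 0"

```text
t: 64.15
ee_pos: [0.6011, -0.2325, 0.1332]
tool_rot: [0.999, 0.045, -0.0, 0.0]
ft_force: [0.5, 0.2, 0.3]
width: 0.0001
```

Request:
send_rows --pt "0 0 0.1 0 0 0" --pt "0 0 0.1 0 0 0" --pt "0 0 0 0 0 0" --pt "0 0 0 0 0 0"

```text
t: 64.55
ee_pos: [0.6006, -0.2305, 0.1248]
tool_rot: [0.999, 0.044, -0.001, -0.0]
ft_force: [-0.0, 1.2, 0.5]
width: -0.0
```

```bash
python3 -c "
from h import *
print(toP(manip.state()['ee_pos']))"
```

```text
[[   4.37738094 -241.5381243   124.82718049]]
```

Request:
send_rows --pt "0 0 0.1 0 0 0" --pt "0 0 0.1 0 0 0" --pt "0 0 0.07 0 0 0" --pt "0 0 0.02 0 0 0" --pt "0 0 0 0 0 0"

```text
t: 65.05
ee_pos: [0.6013, -0.2309, 0.115]
tool_rot: [0.999, 0.044, 0.001, -0.0]
ft_force: [-1.7, 2.7, 5.4]
width: 0.0001
```

Request:
send_rows --pt "-0.07 0 0 0 0 0" --pt "-0.07 0 0 0 0 0" --pt "-0.05 0 0 0 0 0" --pt "0 0 0 0 0 0" --pt "0 0 0 0 0 0"

```text
t: 65.55
ee_pos: [0.5937, -0.2316, 0.115]
tool_rot: [0.999, 0.044, 0.001, -0.0]
ft_force: [0.7, 3.3, 5.6]
width: -0.0006
```

Lift and retreat left for a look.

Request:
send_rows --pt "0 0 -0.4 0 0 0" --pt "0 0 -0.6 0 0 0" --pt "0 0 -0.6 0 0 0" --pt "0 0 -0.2 0 0 0" --pt "-0.2 -0.8 0 0 0 0"

```text
t: 66.05
ee_pos: [0.5837, -0.2043, 0.1876]
tool_rot: [0.999, 0.042, 0.002, 0.002]
ft_force: [0.3, 0.8, 0.5]
width: 0.0
```

Request:
send_rows --pt "-0.3 -1 0 0 0 0" --pt "-0.3 -1 0 0 0 0" --pt "-0.3 -1 0 0 0 0" --pt "-0.3 -1 0 0 0 0" --pt "-0.3 -1 0 0 0 0"

```text
t: 66.55
ee_pos: [0.5041, -0.0058, 0.1851]
tool_rot: [0.999, 0.043, -0.001, 0.0]
ft_force: [0.4, -0.2, 0.4]
width: 0.0001
```

Request:
send_rows --pt "-0.2 -1 0 0 0 0" --pt "-0.2 -1 0 0 0 0" --pt "0 -0.4 0 0 0 0" --pt "0 0 0 0 0 0"

```text
t: 66.95
ee_pos: [0.4801, 0.0891, 0.1854]
tool_rot: [0.999, 0.046, -0.0, 0.0]
ft_force: [-0.3, -0.2, -0.7]
width: -0.0
```

```bash
python3 nw.py n5.png;python3 -c "
from h import *
print(toP(manip.state()['ee_pos']))
s=cam('top'); crop(s,340,218,425,278,9,'w5.png'); cv2.imwrite('pics/full5.png',s['frame'][:,:,::-1])
s=cam('side'); crop(s,290,170,370,330,3.7,'w5s.png');crop(s,305,185,350,225,14,'w5t.png')"
```

```text
[[-87.91104424  85.85368033 185.3960859 ]]
```

View pics/n5.png

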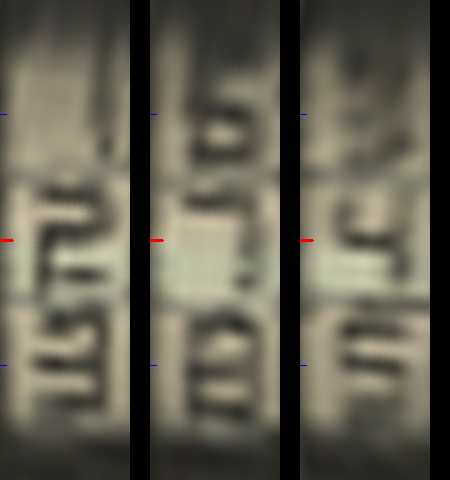

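View pics/w5.png

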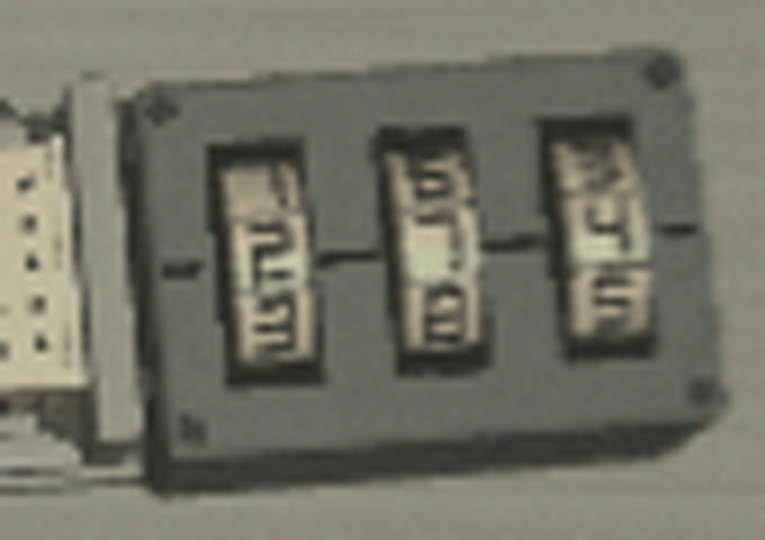

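View pics/w5t.png

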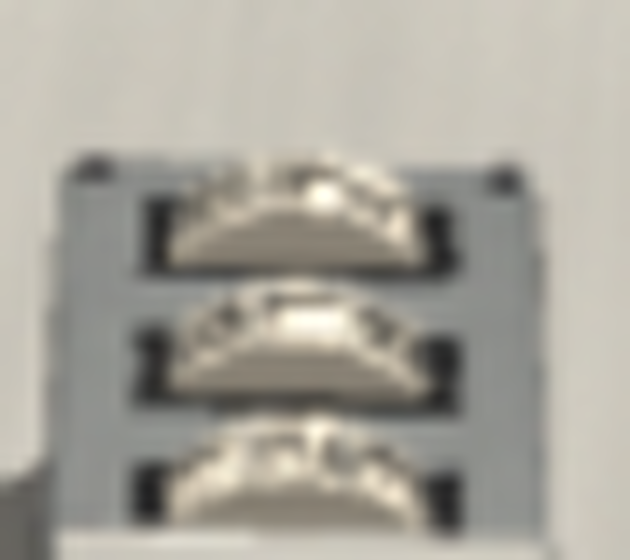

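View pics/full5.png

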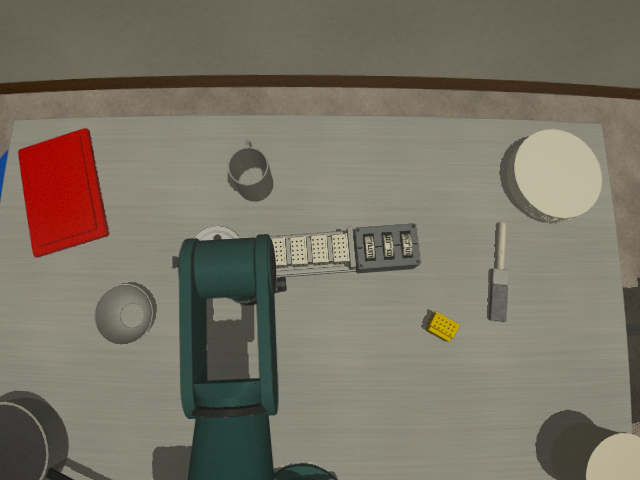

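Request:
send_rows --pt "-0.3 0 -0.8 0 0 0" --pt "-0.8 0 -0.5 0 0 0" --pt "-0.8 0.4 -0.5 0 0 0" --pt "-0.6 0.8 0 0 0 0" --pt "-0.4 0.9 0 0 0 0"

```text
t: 67.6
ee_pos: [0.3719, -0.008, 0.259]
tool_rot: [0.999, 0.044, 0.001, 0.001]
ft_force: [0.5, -0.6, 1.6]
width: -0.0001
```

Request:
send_rows --pt "0 1 0 0 0 0" --pt "0 1 0 0 0 0" --pt "0 1 0 0 0 0" --pt "0 1 0 0 0 0" --pt "0 1 0 0 0 0"

```text
t: 68.1
ee_pos: [0.3895, -0.2087, 0.2579]
tool_rot: [0.999, 0.042, -0.0, 0.0]
ft_force: [1.9, -0.2, -0.3]
width: 0.0
```

Request:
send_rows --pt "0 1 0 0 0 0" --pt "0 1 0 0 0 0" --pt "0 1 0 0 0 0" --pt "0 0 0 0 0 0" --pt "0 0 0 0 0 0"

```text
t: 68.6
ee_pos: [0.3998, -0.3266, 0.2571]
tool_rot: [0.999, 0.042, -0.001, -0.001]
ft_force: [-1.0, 0.9, 1.2]
width: -0.0002
```

```bash
python3 -c "
from h import *
print(manip.state()['ee_pos'],manip.state()['t'])
s=cam('top'); crop(s,170,210,350,300,4.4,'f1.png')
s=cam('side'); crop(s,270,180,400,370,3.1,'f1s.png')"
```

```text
[ 0.39983424 -0.32664397  0.2570564 ] 68.6
```

View pics/f1.png

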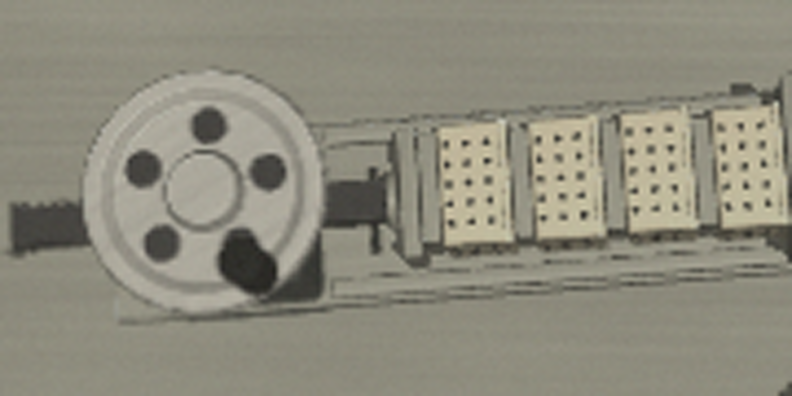

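View pics/f1s.png

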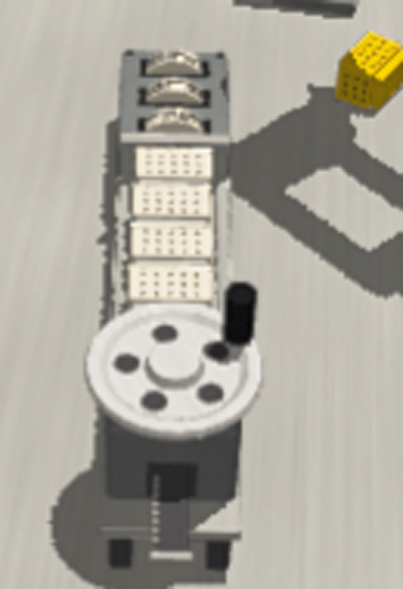

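```bash
python3 -c "
from h import *
s=cam('top')
C=onz(s,c2([(203,191)],4.4,170,210),.143)[0]
k=onz(s,c2([(257,276)],4.4,170,210),.187)[0]; b=onz(s,c2([(237,245)],4.4,170,210),.147)[0]
for q in(k,b): d=q-C; print(np.arctan2(d[1],d[0]),np.hypot(*d[:2]))
pl=onz(s,c2([(405,130),(425,262)],4.4,170,210),.095); print(toP(pl))
col=onz(s,c2([(388,200)],4.4,170,210),.074); print(toP(col))
"
```

```text
-2.481399809988469 0.0587111463419786
-2.5367253090684203 0.03214064747883419
[[ 32.07150022  78.12740188  95.        ]
 [-35.37852924  72.0754201   95.        ]]
[[ 0.97723424 90.98648656 74.        ]]
```

```bash
python3 -c "
from plant import ticket
print(ticket.job_done())"
```

```text
the job is handed in; nothing more can be done
None
```

The job is handed in at about 69 s of the 210 s allowed; no verdict was reported.

**Moulds:** I wound the plate back first, because there was only about 152 mm of room and four moulds need 184 mm. All four white moulds now stand in one row between the rails against the end plate. The yellow look-alike was left alone.

**Pressing:** I wound the handwheel until the spring went solid, then eased it back a little before letting go. The last top and side pictures show the row closed, with no gap left. The spring is pressed in by an estimated 4–5.8 mm. That figure is uncertain, because my camera reading of the knob's angle was rough and did not match the arm's own reading exactly.

**Batch number:** The last top view reads 2-7-4, with each figure within about 0.05 rad of the index line.

**Other checks:**
- In the last full picture the jug, bowl and brush looked unmoved.
- At hand-in the arm was clear of everything.
- I saw no mould knocked aside and no slip of the grip during the run.
- The camera and arm positions disagreed by 2–3 mm in x. I corrected for this on the first mould and allowed for it after that.

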